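# Pack a lens kit in layers and clamp it

## Robot

A 6-joint arm with a two-finger parallel gripper is mounted at the origin on the work surface. World frame = base frame: x ahead of the robot, y to its left, z up, the work surface at z = 0. Lengths are in mm, angles in rad, forces in N, time in s.
With the tool pointing down it reaches from about 325 to 900 mm from the base axis. Payload 3.5 kg.
Tool frame: the origin (TCP) lies at the very end of the fingers, on their centre line; the grasp point (between the pads) lies 19 mm behind it (bot.tcp_to_grasp is the distance from the TCP to the grasp point, in mm); x points along the fingers, z is the direction in which the jaws open and shut, and the axes are right-handed (so a half turn about x gives the same grasp; the last joint's range is limited). The gripper opens to 85 mm and grips with 20 to 120 N. Pads are 22 mm wide; open, the fingers measure 114 mm over their backs; the gripper's body (76 mm by 85 mm) begins 54 mm behind the grasp point. The pads swing forward as they close: fully open they stand 13 mm farther back than shut.
Start: joints at [-1.325, 0.276, -0.026, 1.268, 0, 1.467], TCP at [213.594, -587.366, 231.313] pointing down, gripper open.
Joint ranges: [-3.12, 3.12], [-0.85, 1.88], [-1.08, 1.24], [-1.95, 2.15], [-1.57, 1.53], [-3.14, 3.14]. Speed limits (rad/s): [2.57, 2.57, 3.14, 3.14, 3.14, 3.14].

## Interface

Orientations are given as a rotation vector (axis times angle).
In Python, from cell import bot, viewer, workorder gives the robot as it stands.
- The arm moves only by the shell command python3 -m jog 'ROWS' [FORCE]. ROWS is JSON, a list of rows, each a list of 3 entries, a list of its own where there are three numbers: the opening, from 0 (shut) to 1 (fully open), then the shift along the world's x, y, z in cm, then the turn about the world's z in degrees. In form: [[gripper, [tx, ty, tz], roll], ...]. A call has 1 to 8 rows; each row is the pose to reach, as a shift and turn from the pose commanded when the call began; what a row does not reach only later rows make up. A row lasts 1/8 s, in which the tool goes at most 62.5 mm and 10.7 degrees, less where a joint would pass 70% of its speed; a pose out of reach is approached as far as the arm can. A call with a gripper value outside its range is refused whole. The fingers move at their own pace and stop on an object; FORCE is the grip in N (left out, the last holds). Time passes only in rows, so rows that repeat a pose let the fingers close. It gives the time, the measured TCP pose, the force and the opening at its end, in the units of the state.
- bot.read_state(): the state, without advancing time (a new reading comes with each control period).
- viewer.grab_frame(name): name is "side" or "top"; returns a dict with "pixels" (420x560x3 uint8, blue, green, red), "fx", "fy", "cx", "cy" (pixels), "R" (3x3) and "t" (3): a world point X has camera coordinates R X + t. Camera axes: x right, y down, z forward; pixel columns grow to the right and rows downward; lengths in mm; the calibration is good to about 2 mm. A picture is of the moment at which its call begins. There is no depth.
- workorder.finish_job(): hands the job in, once; it reports no verdict.
Trained networks look in a picture, given as the dict that the camera call returned (one of the last four; its "shot" number tells which), for a name from the list of things; names that differ only in an ending like _2 or _b are one class to them, and where a whole thing is asked for, a point or a joint stands for the part that bears it (a point fixed in the world has none). Each returns a list of dicts, best first, with "confidence" (0 to 1); they miss things now and then, are a little off and sometimes report something else, mostly with a low value. They report only what shows in the picture. A call takes as long as a camera call. They do not tell look-alikes from the thing itself.
- viewer.look_for(thing, picture): "position" ([x, y, z] in mm, in the coordinates of the camera as it stood for that picture, good to about 4 mm: the middle of the surface that is visible of it).
- viewer.silhouettes(thing, picture): "region" (420x560 bool, what is visible of it).
The state is a dict: "t": time; "joint_pos": joint angles; "qd": joint speeds; "joint_efforts": joint torques, N m; "ee_pos": TCP position; "tool_rot": TCP orientation; "ft_force": force on the tool from outside, world axes, zero at the start; "ft_torque": the same for the moment, N m; "finger_gap": finger opening in mm.
Only numpy, scipy, OpenCV 4.12 (cv2) and the standard library are available. Lean on these libraries where they do the work, as an engineer would, in place of code of your own. Each camera call takes 0.05 s, during which the arm holds its last target.

## Task

Pack the lens kit: swing the tray's clamp arm wide open, stand every lens cell that is on the bench in the tray pocket of its own colour, then lay the hold-down bar centred in the two end notches over the cells, and after that lay the pin spanner centred in its notches across the bar. Last, swing the clamp arm fully shut over the spanner, and leave the other things on the bench where they are. If anything gets knocked out of place, put it right before you finish.

Things in the scene. Friction and masses are not known exactly. Their poses are not given: they have to be found in the camera images.
- tray: grey kit tray fixed to the bench, 160 (x) by 250 (y) mm, deck 14 mm above the bench; origin on the bench under the middle of the pocket row, z up, y along the row towards the clamp post. Square pockets in the deck, 46 by 46 mm, 9 mm deep, 54 mm apart along y. Black notched rests stand on the deck: two at the row's ends for the bar, two beside the row for the spanner
- clamp (a joint): clamp arm, flat, dark grey, 18 mm wide, turning on an upright post at the tray's +y end, rad: 0 = fully shut (arm along the tray's -y, over the spanner's place), growing clockwise seen from above to 1.65 = wide open (arm to the tray's -x). Turns easily (under 1 N at the knob), stays where left. Underside 65 mm, top 73 mm above the bench, 127 mm long from the axis; shut, it is 3 mm over the spanner
- clamp_knob (a point): middle of the clamp arm's upright round orange knob, 18 mm in diameter, from 73 to 108 mm above the bench (this point at 90.5 mm), 117 mm from the post axis; moves with the arm
- clamp_hinge (a point): point on the upright axis of the clamp's post (at the knob's middle height)
- bar_seat (a point): where bar_mid lies when the bar rests in its notches (49 mm above the bench), axes as the tray; bar's y along the tray's y, either way round. End rests at tray y = +-118 mm: notch 28 mm wide (in x), floor 36 mm above the bench, cheeks to 46 mm; 3 mm over the cells
- spanner_seat (a point): where spanner_mid lies when the spanner rests in its notches (54 mm above the bench), axes as the tray; spanner's x along the tray's x, either way round. Rests at tray x = +-72, y = 60 mm, 14 mm thick in x: notch 20 mm wide (in y), floor 46 mm above the bench, cheeks to 58 mm; 2 mm over the bar
- bar_mid (a point): middle, half-way up (13 mm), of the hold-down bar: steel strip 20 (x) by 260 (y) by 8 mm with a white grip block on its middle, 14 (x) by 32 (y) mm, rising 18 mm above the strip (26 mm over all); x across, y along the strip, z up; about 180 g
- spanner_mid (a point): middle, half-way up (8 mm), of the pin spanner: brass bar 190 (x) by 12 (y) by 16 mm, black rubber sleeve in the middle; at its +x end a cross head 40 mm wide (in y) with two pins, at its -x end a round 20 mm button; about 226 mm over all; x along it, z up; about 110 g
- cleaner: bystander: clear bottle with blue cap, 44 mm wide, 110 mm high, standing; origin under its centre; leave alone
- tissue_box: bystander: blue box of 50 by 100 by 45 mm; origin under its centre; leave alone
- post: bystander: steel post of 13 mm diameter on a round 44 mm foot, 75 mm high; origin under its centre; leave alone
- cell_red_mid (a point): middle, half-way up (14 mm), of the red lens cell: steel round foot 40 mm in diameter and 10 mm high, on it a red barrel 26 mm in diameter rising to 28 mm, a grey glass disc on top; stands upright on the bench, its z up; 70 g; may be absent
- pocket_red (a point): centre of the floor of the red pocket (5 mm above the bench; red floor and two red patches on the deck beside it)
- cell_yellow_mid (a point): middle, half-way up (14 mm), of the yellow lens cell: steel round foot 40 mm in diameter and 10 mm high, on it a yellow barrel 26 mm in diameter rising to 28 mm, a grey glass disc on top; stands upright on the bench, its z up; 70 g; may be absent
- pocket_yellow (a point): centre of the floor of the yellow pocket (5 mm above the bench; yellow floor and two yellow patches on the deck beside it)
- cell_green_mid (a point): middle, half-way up (14 mm), of the green lens cell: steel round foot 40 mm in diameter and 10 mm high, on it a green barrel 26 mm in diameter rising to 28 mm, a grey glass disc on top; stands upright on the bench, its z up; 70 g; may be absent
- pocket_green (a point): centre of the floor of the green pocket (5 mm above the bench; green floor and two green patches on the deck beside it)
- cell_blue_mid (a point): middle, half-way up (14 mm), of the blue lens cell: steel round foot 40 mm in diameter and 10 mm high, on it a blue barrel 26 mm in diameter rising to 28 mm, a grey glass disc on top; stands upright on the bench, its z up; 70 g; may be absent
- pocket_blue (a point): centre of the floor of the blue pocket (5 mm above the bench; blue floor and two blue patches on the deck beside it)
Not all that is in view belongs to the job. Leave any orange look-alike of the part that bears cell_green_mid alone. Of the things that look like the part that bears spanner_mid, take the one that is nearest to the robot's base at the start.

How it is judged:
By the outcome, as a careful person would: the job done as asked, in the order asked, and still so for the second after the job is handed in, with the robot touching nothing.
Of cell_red, cell_yellow, cell_green, cell_blue only 3 to 4 are there at a start; the rules pass over those that are not, and their reading is None.
At some moment in a run one of cell_red, cell_yellow, cell_green, cell_blue, bar, spanner may be knocked a few centimetres aside while the robot is not near it.
It also fails if it takes over 210 s, if anything falls off the work surface, if the arm or the gripper's body presses on something with over 40 N, if the wrist force passes 120 N, or if a joint passes its speed limit or range.

## Working session

There is one attempt and no reset: what is moved stays moved. The work goes in short steps, Python scripts to look and compute and a shell command to move; the robot and the scene stay as the last step left them, time stands still between calls to the robot, and variables do not carry over. Pictures are saved under pics/ and viewed, and the job is handed in when it is done.

```bash
ls; mkdir -p pics
python3 - <<'E'
from cell import bot, viewer, workorder
import cv2
s=bot.read_state()
print({k:(s[k]) for k in s})
for n in("side","top"):
    f=viewer.grab_frame(n); cv2.imwrite(f"pics/{n}0.png",f["pixels"]); print(n,f["fx"],f["fy"],f["cx"],f["cy"],f["R"],f["t"],f["shot"])
E
```

```text
pics
{'t': 0.0, 'joint_pos': array([-1.32540240e+00,  2.77188342e-01, -2.79194407e-02,  1.26798579e+00,
       -2.27233366e-05,  1.46744056e+00]), 'qd': array([-0.0007523 ,  0.00027659,  0.00078641,  0.00070047,  0.00082278,
        0.00137045]), 'joint_efforts': array([-2.13091907e-04, -4.45508552e+01,  2.95203173e+01,  1.64795306e-02,
        4.42718289e-06, -3.46239986e-06]), 'ee_pos': array([ 213.39385672, -586.5993799 ,  230.107169  ]), 'tool_rot': array([ 0.95004481,  1.35603921, -0.94758412]), 'ft_force': array([-0.83867852, -0.54638949, -0.03130552]), 'ft_torque': array([ 0.0168741 , -0.02935049, -0.01009365]), 'finger_gap': 85.20516077721864}
side 436.61691604854593 436.61691604854593 283.84590365953864 214.68314397788407 [[ 9.50430895e-01 -3.10935531e-01  4.57141045e-04]
 [-2.00899018e-01 -6.15205119e-01 -7.62339980e-01]
 [ 2.37319822e-01  7.24459631e-01 -6.47176595e-01]] [-498.18416144  206.75922392 1149.23918655] 1
top 439.51145440915224 439.51145440915224 278.6739014262354 215.5253170103802 [[-0.005877   -0.99989764 -0.01304515]
 [-0.98436417  0.00808136 -0.17595984]
 [ 0.17604725  0.01180706 -0.98431091]] [  92.51089424  579.45140366 1376.60861507] 2
```

View pics/side0.png

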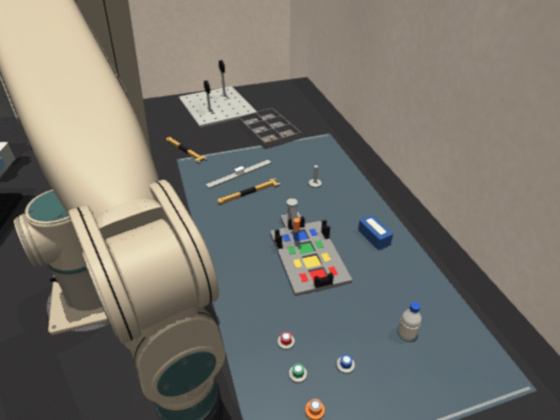

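View pics/top0.png

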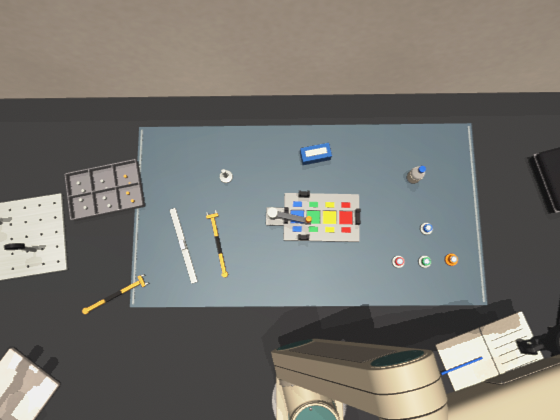

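```bash
cat > h.py <<'E'
import numpy as np, cv2
from cell import bot, viewer, workorder
from scipy.optimize import least_squares
def grab(): return {n:viewer.grab_frame(n) for n in("side","top")}
def proj(f,P):
    P=np.atleast_2d(P); c=P@np.array(f["R"]).T+np.array(f["t"]); return np.c_[f["fx"]*c[:,0]/c[:,2]+f["cx"],f["fy"]*c[:,1]/c[:,2]+f["cy"]]
def unproj(f,uv,z):
    uv=np.atleast_2d(uv); R=np.array(f["R"]);t=np.array(f["t"]); d=np.c_[(uv[:,0]-f["cx"])/f["fx"],(uv[:,1]-f["cy"])/f["fy"],np.ones(len(uv))]@R; o=-R.T@t
    return o+d*((z-o[2])/d[:,2])[:,None]
def cam2w(f,p): return np.array(f["R"]).T@(np.array(p)-np.array(f["t"]))
def crop(f,u,v,w,h,k,name):
    u0=max(0,int(u-w/2));v0=max(0,int(v-h/2))
    im=cv2.resize(f["pixels"][v0:v0+h,u0:u0+w],None,fx=k,fy=k,interpolation=cv2.INTER_CUBIC); cv2.imwrite("pics/"+name,im); print(name,"origin",u0,v0,"scale",k)
E
python3 - <<'E'
from h import *
names=["cell_red_mid","cell_yellow_mid","cell_green_mid","cell_blue_mid","bar_mid","spanner_mid","clamp_knob","clamp_hinge","pocket_red","pocket_green","pocket_blue","pocket_yellow","bar_seat","spanner_seat","tray","tissue_box","cleaner","post"]
fs=grab()
for n in names:
    for c in fs:
        for d in viewer.look_for(n,fs[c])[:4]:
            if d["confidence"]>.2: print(n,c,round(d["confidence"],2),cam2w(fs[c],d["position"]).round(1),proj(fs[c],cam2w(fs[c],d["position"])).round(0))
f=fs["top"]
crop(f,420,240,120,90,6,"cells_t.png"); crop(f,310,215,120,80,6,"tray_t.png"); crop(f,200,240,120,90,6,"tools_t.png")
crop(fs["side"],315,255,110,90,7,"tray_s.png");crop(fs["side"],320,370,110,100,6,"cells_s.png")
print(bot.read_state()["t"])
E
```

```text
cell_red_mid side 0.48 [ 429.9 -304.4   16. ] [[286. 341.]]
cell_red_mid side 0.28 [787.9 -44.2  43.5] [[374. 229.]]
cell_yellow_mid side 0.56 [723.2 265.4  10.1] [[315. 183.]]
cell_green_mid side 0.68 [ 432.  -479.4   14.6] [[314. 412.]]
cell_green_mid side 0.66 [ 429.4 -386.6   13.8] [[298. 373.]]
cell_green_mid top 0.52 [ 430.8 -380.8   14.7] [[423. 261.]]
cell_green_mid top 0.41 [ 437.2 -466.8   16.8] [[450. 259.]]
cell_blue_mid side 0.55 [ 535.1 -408.2   15.8] [[346. 367.]]
cell_blue_mid side 0.49 [577.8 -54.8  14.9] [[308. 255.]]
cell_blue_mid top 0.46 [575.9 -45.5  12.6] [[319. 219.]]
bar_mid side 0.63 [484.9 398.9  11.1] [[238. 174.]]
bar_mid side 0.52 [ 708.5 -375.    67.4] [[411. 321.]]
bar_mid top 0.76 [486.4 407.1   4.2] [[183. 247.]]
spanner_mid side 0.93 [491.3 290.1  12.8] [[248. 191.]]
spanner_mid side 0.75 [335.8 612.    8.6] [[187. 151.]]
spanner_mid side 0.47 [485.1 401.4  15.8] [[238. 172.]]
spanner_mid top 0.86 [504.2 290.   21.2] [[218. 240.]]
spanner_mid top 0.73 [ 431.  -293.6   19.4] [[396. 261.]]
spanner_mid top 0.6 [334.3 618.6  17.5] [[116. 293.]]
clamp_kn
[... 1245 characters left out ...]
tray top 0.71 [574.9  59.2  73. ] [[288. 216.]]
tissue_box side 0.82 [785.4 -43.4  42. ] [[373. 230.]]
tissue_box top 0.66 [792.5 -36.7  45.2] [[316. 153.]]
tissue_box top 0.35 [ 712.  -358.8   70.3] [[416. 173.]]
cleaner side 0.69 [ 536.1 -403.6   16.1] [[345. 365.]]
cleaner side 0.61 [ 706.  -374.8   66.6] [[410. 321.]]
cleaner top 0.52 [ 711.6 -358.2   70.3] [[416. 174.]]
post side 0.64 [722.2 265.8  11. ] [[314. 183.]]
post side 0.47 [576.  -52.1  12.7] [[307. 255.]]
post top 0.24 [575.3 -42.   13.7] [[318. 219.]]
cells_t.png origin 360 195 scale 6
tray_t.png origin 250 175 scale 6
tools_t.png origin 140 195 scale 6
tray_s.png origin 260 210 scale 7
cells_s.png origin 265 320 scale 6
2.0
```

View pics/cells_t.png

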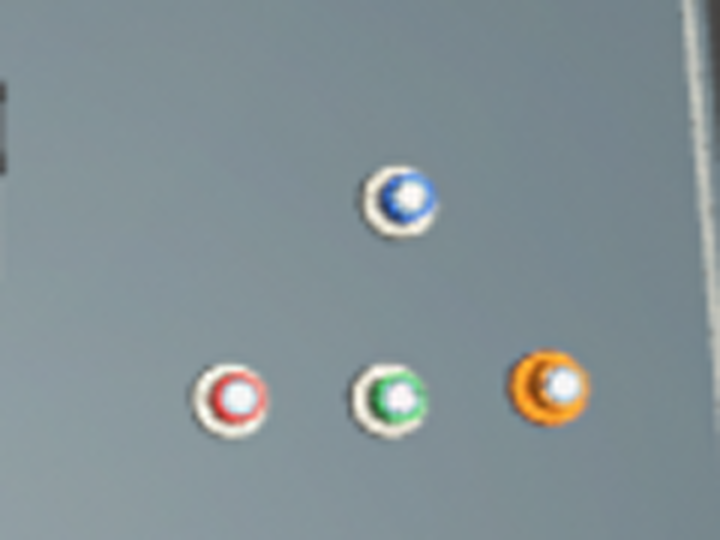

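View pics/tray_t.png

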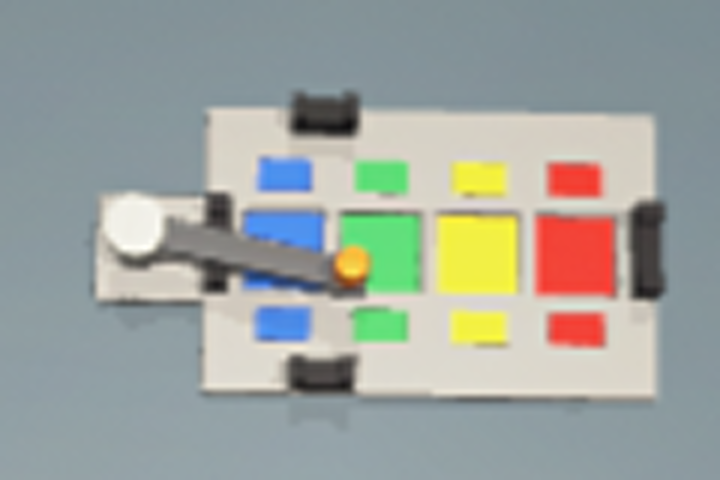

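View pics/tools_t.png

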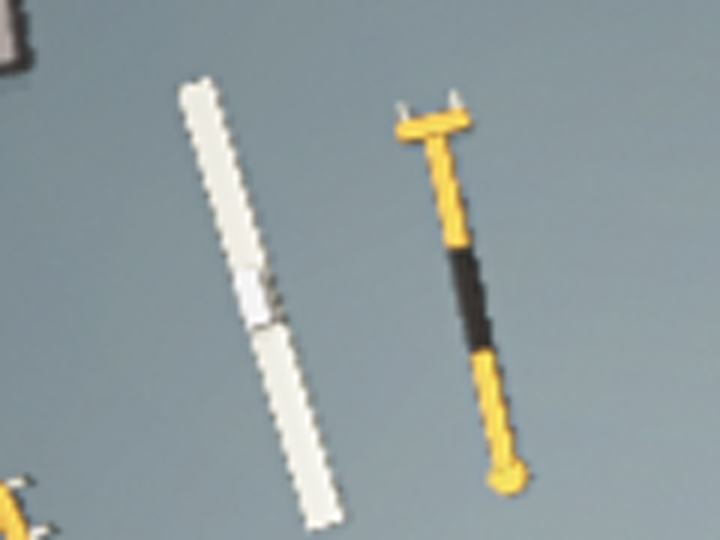

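View pics/tray_s.png

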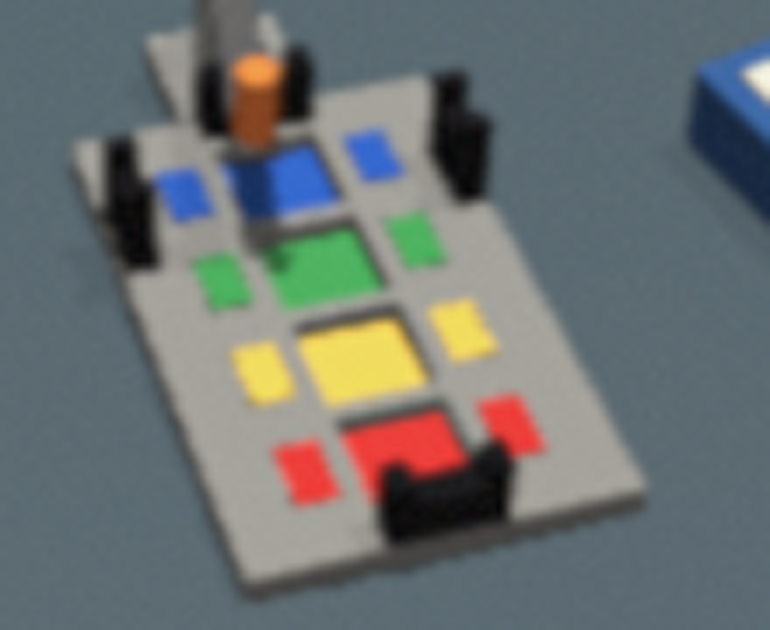

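View pics/cells_s.png

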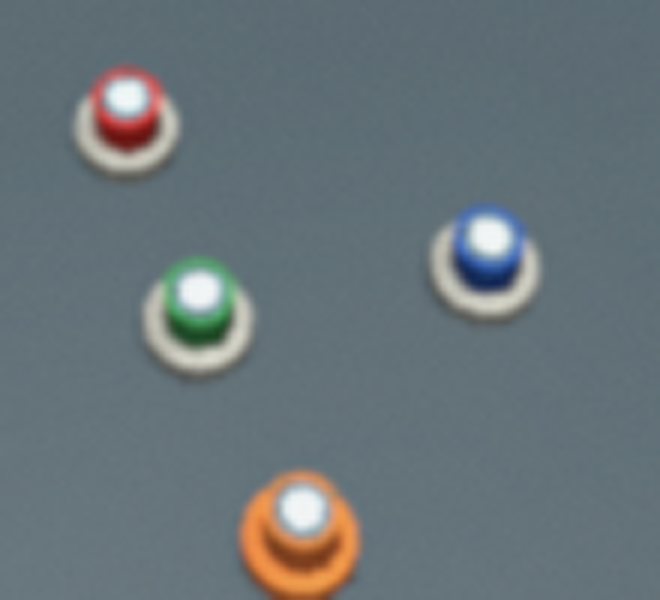

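```bash
cat >> h.py <<'E'
def blob(f,u,v,r,thr=45,keep=True):
    """soft matte of the thing against local background; returns pts,weights"""
    u0=max(0,int(round(u))-r);v0=max(0,int(round(v))-r)
    im=f["pixels"][v0:v0+2*r+1,u0:u0+2*r+1].astype(float)
    bg=np.median(im.reshape(-1,3),0); d=np.abs(im-bg).max(2)
    m=(d>thr*.5).astype(np.uint8); n,l,st,ce=cv2.connectedComponentsWithStats(m)
    i=1+np.argmax(st[1:,4]); w=np.clip(d/thr,0,1)*(cv2.dilate((l==i).astype(np.uint8),None))
    w[d<12]=0
    yy,xx=np.mgrid[v0:v0+w.shape[0],u0:u0+w.shape[1]]
    return xx[w>0],yy[w>0],w[w>0]
def ring(x,y,z,r,n=60):
    a=np.linspace(0,2*np.pi,n,endpoint=False); return np.c_[x+r*np.cos(a),y+r*np.sin(a),np.full(n,z)]
def hullcent(uv):
    h=cv2.convexHull(uv.astype(np.float32)); m=cv2.moments(h); return np.array([m["m10"]/m["m00"],m["m01"]/m["m00"]])
def cell_xy(f,u,v,z0=0,r=11):
    x,y,w=blob(f,u,v,r); c=np.array([(x*w).sum(),(y*w).sum()])/w.sum()
    def model(p):
        return hullcent(np.r_[ring(p[0],p[1],z0,20),ring(p[0],p[1],z0+10,20),ring(p[0],p[1],z0+28,13)])
    p0=unproj(f,c,z0+12)[0,:2]
    s=least_squares(lambda p:model(p)-c,p0,diff_step=1e-4,method="lm"); return s.x, w.sum()
E
python3 - <<'E'
from h import *
fs=grab()
C={"red":((286,340),(399,262)),"green":((298,372),(425,262)),"blue":((346,363),(427,229)),"orange":((315,409),(451,260))}
for n,(a,b) in C.items():
    print(n,"side",cell_xy(fs["side"],*a),"top",cell_xy(fs["top"],*b))
# patches
def patches(f,lo):
    hsv=cv2.cvtColor(f["pixels"],cv2.COLOR_BGR2HSV)
    R={"red":[(0,8),(172,180)],"yellow":[(20,35)],"green":[(45,80)],"blue":[(100,125)]}
    out={}
    u0,v0,u1,v1=lo
    for c,rs in R.items():
        m=np.zeros(hsv.shape[:2],np.uint8)
        for a,b in rs: m|=cv2.inRange(hsv,(a,110,90),(b,255,255))
        k=np.zeros_like(m);k[v0:v1,u0:u1]=m[v0:v1,u0:u1]
        n,l,st,ce=cv2.connectedComponentsWithStats(k)
        out[c]=[(ce[i],st[i,4]) for i in range(1,n) if st[i,4]>12]
    return out
for c,lo in(("top",(284,185,362,245)),("side",(265,210,355,295))):
    f=fs[c]
    for col,l in patches(f,lo).items():
        print(c,col,[(unproj(f,p,14)[0,:2].round(1).tolist(),int(a)) for p,a in l])
E
```

```text
Traceback (most recent call last):
  File "h.py", line 33, in cell_xy
    s=least_squares(lambda p:model(p)-c,p0,diff_step=1e-4,method="lm"); return s.x, w.sum()
  File "h.py", line 33, in <lambda>
    s=least_squares(lambda p:model(p)-c,p0,diff_step=1e-4,method="lm"); return s.x, w.sum()
                             ~~~~~^^^
  File "h.py", line 31, in model
    return hullcent(np.r_[ring(p[0],p[1],z0,20),ring(p[0],p[1],z0+10,20),ring(p[0],p[1],z0+28,13)])
  File "h.py", line 27, in hullcent
    h=cv2.convexHull(uv.astype(np.float32)); m=cv2.moments(h); return np.array([m["m10"]/m["m00"],m["m01"]/m["m00"]])
cv2.error: OpenCV(4.12.0) /io/opencv/modules/imgproc/src/convhull.cpp:143: error: (-215:Assertion failed) total >= 0 && (depth == CV_32F || depth == CV_32S) in function 'convexHull'
```

Run:
```python
from h import *
f=viewer.grab_frame("top")
crop(f,218,244,60,75,8,"spA.png"); crop(f,115,295,80,60,8,"spB.png")
```

```text
spA.png origin 188 206 scale 8
spB.png origin 75 265 scale 8
```

```bash
sed -i 's/return hullcent(np.r_\[\(.*\)\])$/return hullcent(proj(f,np.r_[\1]))/; s/diff_step=1e-4/diff_step=1e-2/' h.py
cat >> h.py <<'E'
def patches(f,lo):
    hsv=cv2.cvtColor(f["pixels"],cv2.COLOR_BGR2HSV)
    R={"red":[(0,8),(172,180)],"yellow":[(20,35)],"green":[(45,80)],"blue":[(100,125)]}
    out={}
    u0,v0,u1,v1=lo
    for c,rs in R.items():
        m=np.zeros(hsv.shape[:2],np.uint8)
        for a,b in rs: m|=cv2.inRange(hsv,(a,110,90),(b,255,255))
        k=np.zeros_like(m);k[v0:v1,u0:u1]=m[v0:v1,u0:u1]
        n,l,st,ce=cv2.connectedComponentsWithStats(k)
        out[c]=[(ce[i],st[i,4]) for i in range(1,n) if st[i,4]>12]
    return out
E
python3 - <<'E'
from h import *
fs=grab()
C={"red":((286,340),(399,262)),"green":((298,372),(425,262)),"blue":((346,363),(427,229)),"orange":((315,409),(451,260))}
for n,(a,b) in C.items():
    print(n,"side",cell_xy(fs["side"],*a),"top",cell_xy(fs["top"],*b))
for c,lo in(("top",(284,185,362,245)),("side",(265,210,355,295))):
    f=fs[c]
    for col,l in patches(f,lo).items():
        print(c,col,[(unproj(f,p,14)[0,:2].round(1).tolist(),int(a)) for p,a in l])
E
```

```text
red side (array([ 431.6402763 , -295.91011221]), np.float64(250.93333333333334)) top (array([ 432.52023333, -301.92647622]), np.float64(133.68888888888887))
green side (array([ 430.73642925, -383.40051964]), np.float64(278.84444444444443)) top (array([ 431.97893521, -387.58325766]), np.float64(132.62222222222223))
blue side (array([ 540.84167025, -395.82986176]), np.float64(273.24444444444447)) top (array([ 541.47082092, -400.7406874 ]), np.float64(126.62222222222223))
orange side (array([ 438.37736044, -470.65982784]), np.float64(467.6111111111111)) top (array([ 438.30797296, -475.48625562]), np.float64(149.77777777777777))
top red [([622.5, -133.8], 52), ([580.0, -132.1], 170), ([538.5, -133.3], 51)]
top yellow [([623.3, -80.7], 50), ([580.5, -78.7], 169), ([577.5, -10.8], 20), ([540.1, -77.7], 45)]
top green [([625.2, -28.0], 40), ([584.7, -29.2], 124), ([540.7, -24.4], 42)]
top blue [([625.9, 27.2], 43), ([595.6, 25.5], 58), ([566.3, 34.0], 21), ([542.6, 29.5], 46)]
side red [([621.2, -131.0], 55), ([577.2, -129.6], 135), ([537.1, -128.7], 59)]
side yellow [([622.9, -77.6], 50), ([579.0, -80.0], 161), ([538.8, -75.6], 52)]
side green [([624.3, -23.4], 32), ([581.4, -26.3], 115), ([540.0, -21.0], 31)]
side blue [([626.0, 30.3], 34), ([583.3, 26.6], 108), ([541.5, 33.2], 37)]
```

View pics/spA.png

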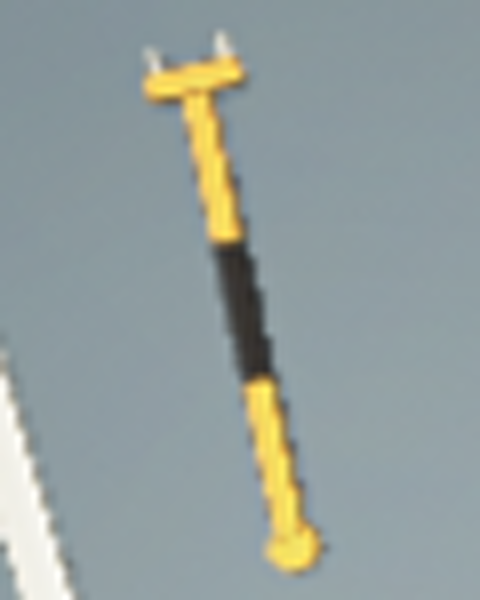

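View pics/spB.png

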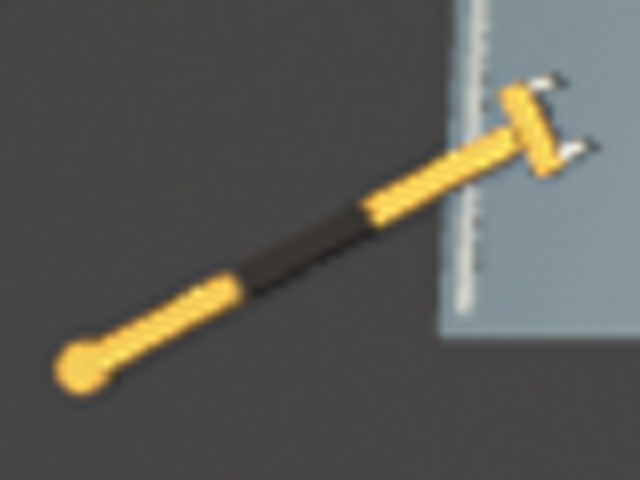

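```bash
cat >> h.py <<'E'
def tri(fs,uvs):
    A=[];b=[]
    for c,uv in uvs.items():
        f=fs[c];R=np.array(f["R"]);t=np.array(f["t"])
        for k,(fo,cc) in enumerate(((f["fx"],f["cx"]),(f["fy"],f["cy"]))):
            q=(uv[k]-cc)/fo; A.append(R[k]-q*R[2]); b.append(q*t[2]-t[k])
    s=np.linalg.lstsq(np.array(A),np.array(b),rcond=None); return s[0], np.array(A)@s[0]-np.array(b)
def hsvblob(f,lo,rng):
    hsv=cv2.cvtColor(f["pixels"],cv2.COLOR_BGR2HSV);u0,v0,u1,v1=lo
    m=cv2.inRange(hsv,*rng);k=np.zeros_like(m);k[v0:v1,u0:u1]=m[v0:v1,u0:u1]
    n,l,st,ce=cv2.connectedComponentsWithStats(k); 
    if n<2: return None,0,None
    i=1+np.argmax(st[1:,4]); return ce[i],st[i,4],l==i
def cyl_xy(f,c,r,z0,z1):
    m=lambda p:hullcent(proj(f,np.r_[ring(p[0],p[1],z0,r),ring(p[0],p[1],z1,r)]))
    return least_squares(lambda p:m(p)-c,unproj(f,c,(z0+z1)/2)[0,:2],diff_step=1e-2,method="lm").x
def axis_fit(f,u,v,r,z,thr=45):
    x,y,w=blob(f,u,v,r,thr); P=unproj(f,np.c_[x,y].astype(float),z)[:,:2]
    c=(P*w[:,None]).sum(0)/w.sum(); D=P-c; C=(D*w[:,None]).T@D; e,V=np.linalg.eigh(C); d=V[:,1]
    s=D@d; n=D@V[:,0]; return c,d,s.min(),s.max(),len(x),(P,w)
E
python3 - <<'E'
from h import *
from scipy.spatial.transform import Rotation as Ro
fs=grab()
print(Ro.from_rotvec(bot.read_state()["tool_rot"]).as_matrix().round(3))
K={}
for c,lo in(("top",(295,205,320,230)),("side",(285,210,305,236))):
    ce,a,m=hsvblob(fs[c],lo,((5,120,100),(22,255,255))); K[c]=ce; print("knob",c,ce,a,cyl_xy(fs[c],ce,9,73,108))
    crop(fs[c],*ce,50,40,12,f"knob_{c}.png")
# tray fit by patches
tgt={"blue":81,"green":27,"yellow":-27,"red":-81}
for c,lo in(("top",(284,185,362,245)),("side",(265,210,355,295))):
    f=fs[c];W=[];T=[]
    for col,l in patches(f,lo).items():
        P=[unproj(f,p,14)[0,:2] for p,a in l]; P=[p for p in P if p[0]>610 or p[0]<555]
        for p in P: W.append(p);T.append([1 if p[0]>580 else -1,tgt[col]])
    W=np.array(W);T=np.array(T)
    def mod(q):
        X=np.c_[T[:,0]*q[3],T[:,1]];ca,sa=np.cos(q[2]),np.sin(q[2])
        return np.c_[q[0]+ca*X[:,0]-sa*X[:,1],q[1]+sa*X[:,0]+ca*X[:,1]]
    s=least_squares(lambda q:(mod(q)-W).ravel(),[580,-50,0,42]); print("tray",c,s.x.round(3),np.abs(s.fun).max().round(1))
for c,sp,ba in(("top",(218,244),(183,246)),("side",(249,191),(239,173))):
    for nm,p,z in(("spanner",sp,8),("bar",ba,4)):
        f=fs[c]; d=axis_fit(f,*p,40 if c=="top" else 33,z); print(nm,c,[np.round(x,2) for x in d[:4]],d[4])
E
```

```text
[[-0.     0.94   0.342]
 [-0.     0.342 -0.94 ]
 [-1.    -0.     0.   ]]
knob top [307.95833333 219.16666667] 24 [560.60297646  -4.26696914]
knob_top.png origin 282 199 scale 12
knob side [296.24657534 223.71232877] 73 [ 5.60527332e+02 -4.58554921e-01]
knob_side.png origin 271 203 scale 12
tray top [ 5.82373e+02 -5.26580e+01 -2.50000e-02  4.18850e+01] 1.3
tray side [ 5.81451e+02 -4.93150e+01 -2.90000e-02  4.21750e+01] 0.5
spanner top [array([501.09, 292.82]), array([-0.97, -0.22]), np.float64(-107.42), np.float64(120.04)] 424
bar top [array([490.55, 408.46]), array([-0.95, -0.31]), np.float64(-136.79), np.float64(129.79)] 588
spanner side [array([494.58, 295.31]), array([-0.97, -0.22]), np.float64(-117.76), np.float64(117.3)] 506
bar side [array([517.37, 604.3 ]), array([-0.98,  0.19]), np.float64(-150.98), np.float64(109.43)] 768
```

```bash
python3 -m jog '[[0.6,[17.4,29.2,-3],35],[0.6,[17.4,29.2,-3],35],[0.6,[17.4,29.2,-3],35],[0.6,[17.4,29.2,-3],35],[0.6,[17.4,29.2,-3],35],[0.6,[34.7,58.5,-5],70],[0.6,[34.7,58.5,-5],70],[0.6,[34.7,58.5,-5],70]]' 30; python3 -m jog '[[0.6,[0,0,0],0]]'
```

```text
t: 3.35
ee_pos: [469.1, -157.1, 192.7]
tool_rot: [0.033, 1.569, -0.034]
ft_force: [1.4, 0.3, 0.3]
finger_gap: 51.4
t: 3.48
ee_pos: [469.4, -155.2, 192.3]
tool_rot: [0.033, 1.57, -0.032]
ft_force: [-0.4, 0.3, -0.7]
finger_gap: 51.1
```

```bash
cat >> h.py <<'E'
def st():
    from scipy.spatial.transform import Rotation as Ro
    s=bot.read_state();M=Ro.from_rotvec(s["tool_rot"]).as_matrix()
    print("t",round(s["t"],2),"ee",s["ee_pos"].round(1),"psi",round(np.degrees(np.arctan2(M[1,2],M[0,2])),2),"down",M[:,0].round(3),"F",s["ft_force"].round(1),"gap",round(s["finger_gap"],1))
E
python3 -m jog '[[0.6,[9.1,15.2,-4],1],[0.6,[9.1,15.2,-4],1],[0.6,[9.1,15.2,-4],1],[0.6,[9.1,15.2,-4],1]]'
python3 - <<'E'
from h import *
st()
fs=grab()
for c in fs:
    f=fs[c]; s=bot.read_state(); print(proj(f,s["ee_pos"]),proj(f,[560.6,-2.4,108]))
    crop(f,*proj(f,s["ee_pos"])[0],100,80,8,f"k1_{c}.png")
E
```

```text
t: 3.98
ee_pos: [559.8, -5.2, 151.4]
tool_rot: [0.023, 1.572, -0.022]
ft_force: [-0.4, 0.3, -0.5]
finger_gap: 51.2
t 3.98 ee [559.8  -5.2 151.4] psi -1.64 down [-0.001  0.    -1.   ] F [-0.4  0.3 -0.5] gap 51.2
[[296.97755023 208.41367969]] [[296.62112944 219.47218681]]
k1_side.png origin 246 168 scale 8
[[310.11326602 216.33739406]] [[307.63520664 218.28438256]]
k1_top.png origin 260 176 scale 8
```

View pics/k1_side.png

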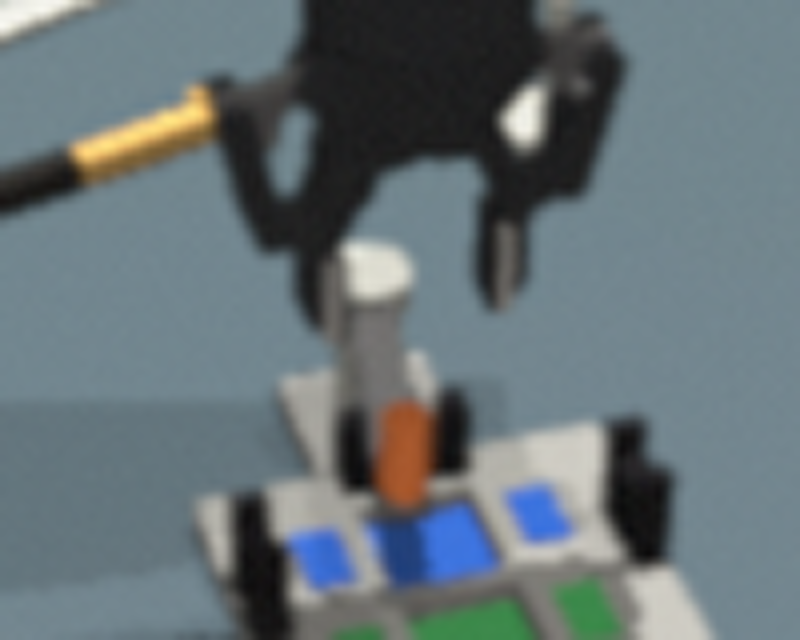

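View pics/k1_top.png

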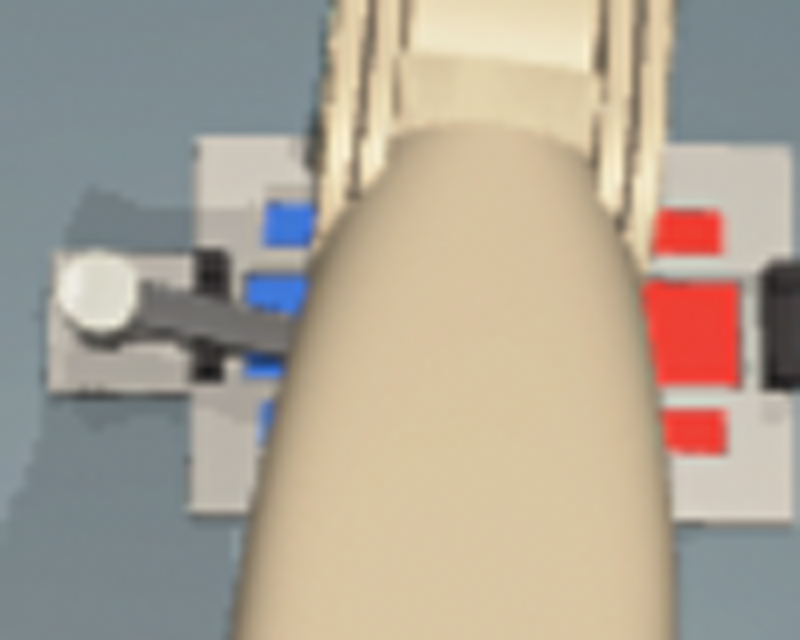

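```bash
python3 -m jog '[[0.6,[0.1,0.3,-4],0],[0.6,[0.1,0.3,-6.8],0],[0.6,[0.1,0.3,-6.8],0],[0,[0.1,0.3,-6.8],0],[0,[0.1,0.3,-6.8],0],[0,[0.1,0.3,-6.8],0],[0,[0.1,0.3,-6.8],0]]' 25
python3 - <<'E'
from h import *
st()
f=viewer.grab_frame("side"); crop(f,297,215,70,60,10,"k2.png")
E
```

```text
t: 4.95
ee_pos: [561.6, -4.8, 86.3]
tool_rot: [0.023, 1.568, -0.026]
ft_force: [-2.0, -1.8, 6.4]
finger_gap: 17.4
t 4.95 ee [561.6  -4.8  86.3] psi -1.8 down [ 0.003 -0.002 -1.   ] F [-2.  -1.8  6.4] gap 17.4
k2.png origin 262 185 scale 10
```

View pics/k2.png

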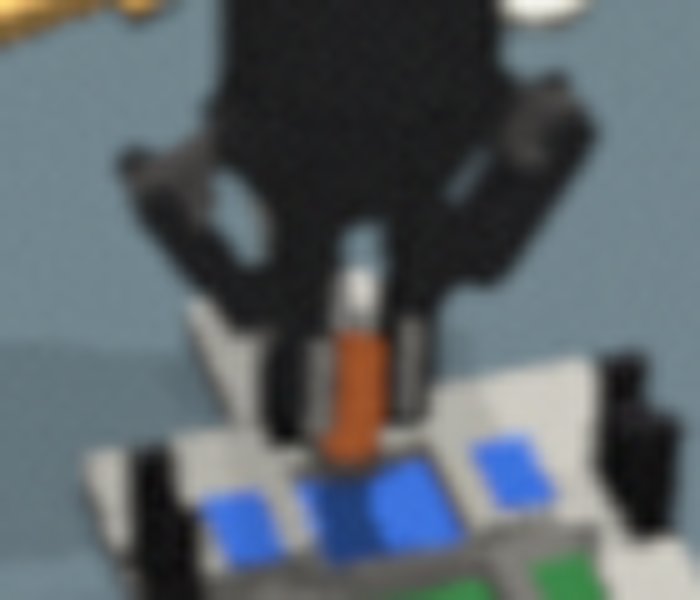

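```bash
python3 -m jog '[[0,[0,0,0],0]]'
python3 - <<'E'
from h import *
st()
H=np.array([586.4,112]);a=np.linspace(.212,1.677,17);P=H+117*np.c_[-np.sin(a),-np.cos(a)]
print(((P-P[0])/10).round(1).tolist()); print(((P[8:]-P[8])/10).round(1).tolist())
E
```

```text
t: 5.12
ee_pos: [561.6, -4.8, 86.3]
tool_rot: [0.023, 1.568, -0.027]
ft_force: [-1.5, -4.1, 6.9]
finger_gap: 16.8
t 5.12 ee [561.6  -4.8  86.3] psi -1.8 down [ 0.003 -0.002 -1.   ] F [-1.5 -4.1  6.9] gap 16.8
[[0.0, 0.0], [-1.0, 0.3], [-2.0, 0.6], [-3.0, 1.1], [-3.9, 1.6], [-4.8, 2.3], [-5.6, 3.0], [-6.4, 3.7], [-7.0, 4.6], [-7.6, 5.5], [-8.1, 6.4], [-8.5, 7.4], [-8.8, 8.4], [-9.1, 9.5], [-9.2, 10.5], [-9.2, 11.6], [-9.2, 12.7]]
[[0.0, 0.0], [-0.6, 0.9], [-1.1, 1.8], [-1.5, 2.8], [-1.8, 3.8], [-2.1, 4.9], [-2.2, 6.0], [-2.2, 7.0], [-2.2, 8.1]]
```

```bash
python3 -m jog '[[0,[-1.0,0.3,0],0],[0,[-2.0,0.6,0],0],[0,[-3.0,1.1,0],0],[0,[-3.9,1.6,0],0],[0,[-4.8,2.3,0],0],[0,[-5.6,3.0,0],0],[0,[-6.4,3.7,0],0],[0,[-7.0,4.6,0],0]]' 25; python3 -m jog '[[0,[-0.6,0.9,0],0],[0,[-1.1,1.8,0],0],[0,[-1.5,2.8,0],0],[0,[-1.8,3.8,0],0],[0,[-2.1,4.9,0],0],[0,[-2.2,6.0,0],0],[0,[-2.2,7.0,0],0],[0,[-2.2,8.1,0],0]]';python3 - <<'E'
from h import *
st()
f=viewer.grab_frame("side"); crop(f,275,215,90,75,8,"k3.png")
E
```

```text
t: 6.12
ee_pos: [491.5, 42.3, 86.0]
tool_rot: [0.024, 1.567, -0.025]
ft_force: [1.1, -3.9, 7.3]
finger_gap: 17.1
t: 7.12
ee_pos: [469.6, 123.3, 85.6]
tool_rot: [0.024, 1.567, -0.026]
ft_force: [3.6, -3.5, 4.4]
finger_gap: 17.1
t 7.12 ee [469.6 123.3  85.6] psi -1.82 down [ 0.004 -0.001 -1.   ] F [ 3.6 -3.5  4.4] gap 17.1
k3.png origin 230 177 scale 8
```

View pics/k3.png

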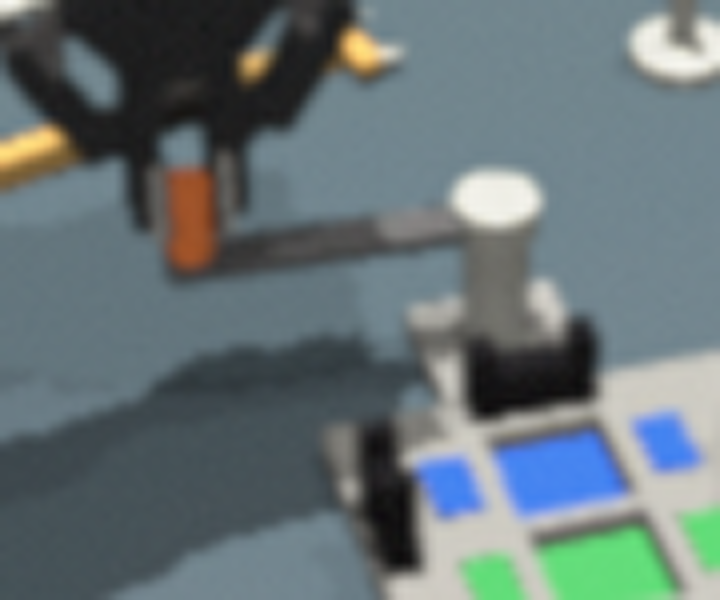

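```bash
python3 -m jog '[[0,[0,0.3,0],0],[0,[0,0.5,0],0],[0,[0,0.5,0],0]]'; python3 -m jog '[[0.6,[0,0,0],0],[0.6,[0,0,0],0],[0.6,[0,0,4],0],[0.6,[0,0,8],0],[0.6,[-2,-14,8],0],[0.6,[-2,-28,8],0],[0.6,[-2,-34,8],0],[0.6,[-2,-34,8],0]]';python3 - <<'E'
from h import *
st()
fs=grab()
cv2.imwrite("pics/t1.png",fs["top"]["pixels"]); cv2.imwrite("pics/s1.png",fs["side"]["pixels"])
crop(fs["top"],300,225,110,80,7,"t1c.png")
E
```

```text
t: 7.55
ee_pos: [469.7, 124.3, 85.5]
tool_rot: [0.018, 1.567, -0.034]
ft_force: [2.8, -13.5, 6.3]
finger_gap: 17.1
t: 8.55
ee_pos: [450.5, -121.8, 163.8]
tool_rot: [0.025, 1.571, -0.022]
ft_force: [0.5, 0.7, -0.1]
finger_gap: 51.1
t 8.55 ee [ 450.5 -121.8  163.8] psi -1.71 down [-0.001  0.002 -1.   ] F [ 0.5  0.7 -0.1] gap 51.1
t1c.png origin 245 185 scale 7
```

View pics/t1.png

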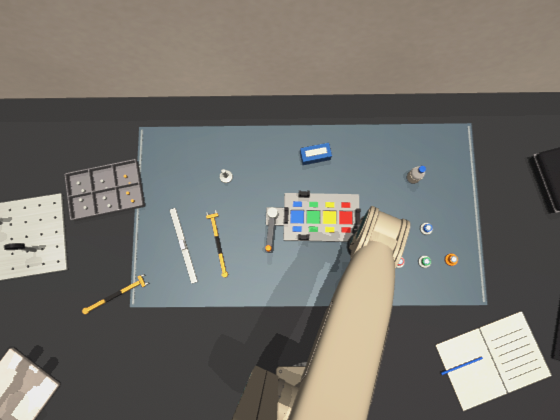

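View pics/t1c.png

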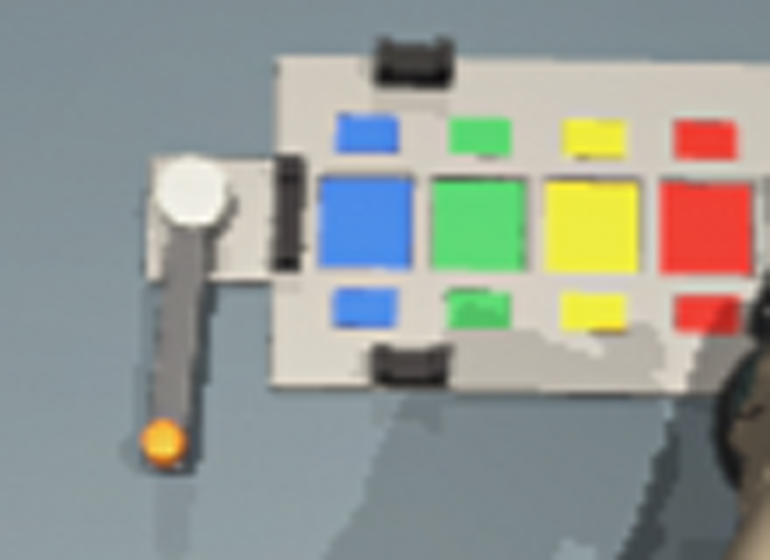

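View pics/s1.png

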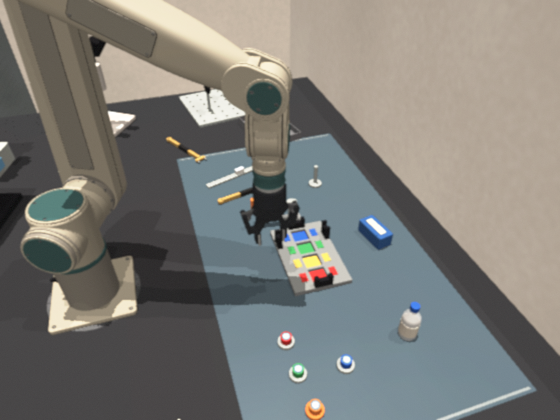

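Run:
```python
from h import *
fs=grab(); st()
for c in fs:
    q=proj(fs[c],[469.7,124.3,100])[0].astype(int)
    ce,a,m=hsvblob(fs[c],(q[0]-10,q[1]-10,q[0]+11,q[1]+14),((5,120,100),(22,255,255))); print(c,ce,a,cyl_xy(fs[c],ce,9,73,108))
```

```text
t 8.75 ee [ 450.5 -121.2  163.6] psi -1.93 down [-0.002  0.002 -1.   ] F [0.2 0.3 0.4] gap 51.5
side [252.15625 202.03125] 32 [468.22400577 131.92391443]
top [268.10714286 247.64285714] 28 [471.46987137 121.49887637]
```

```bash
python3 -m jog '[[0.7,[-1.8,-17.8,-8],0],[0.7,[-1.8,-17.8,-8],0],[0.7,[-1.8,-17.8,-8],0],[0.7,[-1.8,-17.8,-8],0],[0.7,[-1.8,-17.8,-8],0]]';python3 - <<'E'
from h import *
st()
E
```

```text
t: 9.38
ee_pos: [433.4, -297.0, 83.7]
tool_rot: [0.025, 1.572, -0.021]
ft_force: [-0.3, -1.1, -0.7]
finger_gap: 59.9
t 9.38 ee [ 433.4 -297.    83.7] psi -1.71 down [-0.001  0.003 -1.   ] F [-0.3 -1.1 -0.7] gap 59.9
```

```bash
python3 -m jog '[[0.7,[-0.1,0,-5],0],[0.7,[-0.1,0,-6.9],0],[0.7,[-0.1,0,-6.9],0],[0,[-0.1,0,-6.9],0],[0,[-0.1,0,-6.9],0],[0,[-0.1,0,-6.9],0],[0,[-0.1,0,-6.9],0]]' 30;python3 - <<'E'
from h import *
st()
f=viewer.grab_frame("side"); crop(f,286,335,70,60,10,"r1.png")
E
```

```text
t: 10.25
ee_pos: [433.9, -299.5, 17.2]
tool_rot: [0.024, 1.568, -0.025]
ft_force: [0.6, 1.6, 7.0]
finger_gap: 24.4
t 10.25 ee [ 433.9 -299.5   17.2] psi -1.77 down [ 0.003 -0.001 -1.   ] F [0.6 1.6 7. ] gap 24.4
r1.png origin 251 305 scale 10
```

View pics/r1.png

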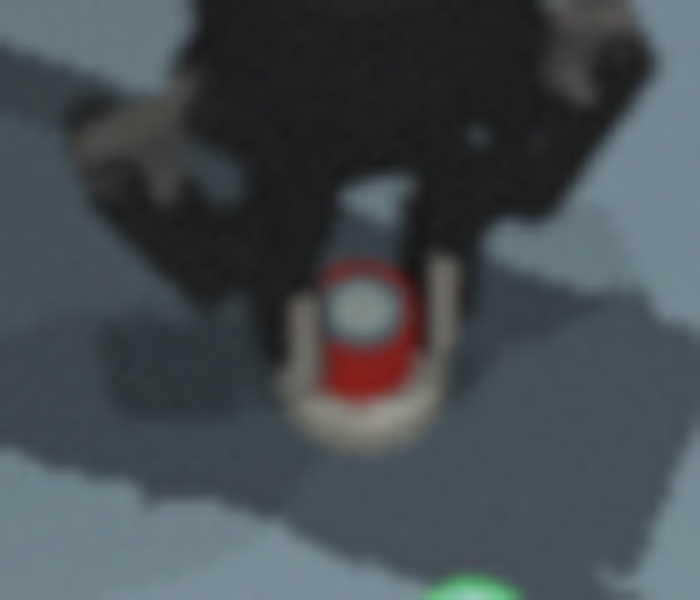

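```bash
python3 -m jog '[[0,[0,0,4],0],[0,[0,0,7.5],0],[0,[4,4.5,7.5],0],[0,[8,9,7.5],0],[0,[12,13.5,7.5],0],[0,[14.6,16.7,7.5],0],[0,[14.6,16.7,7.5],0],[0,[14.6,16.7,7.5],0]]';python3 - <<'E'
from h import *
st()
f=viewer.grab_frame("side"); crop(f,318,260,80,70,9,"r2.png")
E
```

```text
t: 11.3
ee_pos: [578.1, -132.2, 90.5]
tool_rot: [0.024, 1.571, -0.025]
ft_force: [-0.9, 0.5, -1.0]
finger_gap: 24.4
t 11.3 ee [ 578.1 -132.2   90.5] psi -1.78 down [-0. -0. -1.] F [-0.9  0.5 -1. ] gap 24.4
r2.png origin 278 225 scale 9
```

View pics/r2.png

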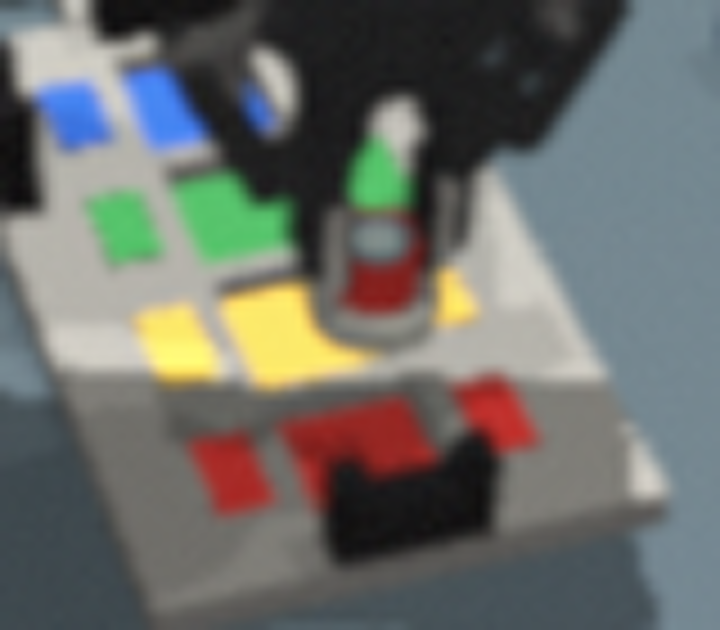

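```bash
python3 -m jog '[[0,[0.2,0,-4],0],[0,[0.2,0,-5.5],0],[0,[0.2,0,-5.8],0],[0,[0.2,0,-6.3],0],[0,[0.2,0,-6.8],0],[0,[0.2,0,-6.8],0]]';python3 - <<'E'
from h import *
st()
f=viewer.grab_frame("side"); crop(f,318,260,80,70,9,"r3.png")
E
```

```text
t: 12.1
ee_pos: [580.6, -132.0, 22.5]
tool_rot: [0.024, 1.571, -0.025]
ft_force: [0.1, 0.3, -0.6]
finger_gap: 24.2
t 12.1 ee [ 580.6 -132.    22.5] psi -1.78 down [ 0. -0. -1.] F [ 0.1  0.3 -0.6] gap 24.2
r3.png origin 278 225 scale 9
```

View pics/r3.png

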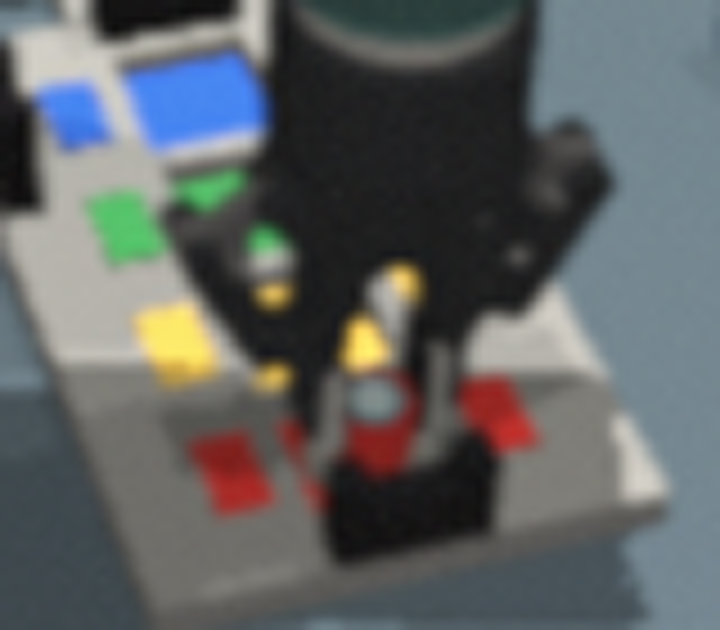

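```bash
python3 -m jog '[[0,[0,0,-0.1],0],[0.5,[0,0,-0.1],0],[0.5,[0,0,-0.1],0],[0.5,[0,0,3],0],[0.5,[0,0,9],0],[0.6,[-5,-8,9],0],[0.6,[-10,-16,9],0],[0.6,[-14.8,-25.4,6],0]]';python3 -m jog '[[0.6,[0,0,0],0],[0.6,[0,0,0],0]]';python3 - <<'E'
from h import *
st()
fs=grab(); cv2.imwrite("pics/t2.png",fs["top"]["pixels"]); crop(fs["side"],318,260,80,70,9,"r4.png")
for n,uv in(("green",(425,262)),("blue",(427,229))): print(n,cell_xy(fs["top"],*uv))
print(cell_xy(fs["side"],346,363))
E
```

```text
t: 13.15
ee_pos: [484.5, -293.8, 102.7]
tool_rot: [0.022, 1.568, -0.025]
ft_force: [-0.0, -0.8, -0.4]
finger_gap: 51.3
t: 13.4
ee_pos: [484.4, -291.7, 101.4]
tool_rot: [0.026, 1.571, -0.024]
ft_force: [-0.8, 0.5, -0.5]
finger_gap: 51.3
t 13.4 ee [ 484.4 -291.7  101.4] psi -1.83 down [ 0.     0.001 -1.   ] F [-0.8  0.5 -0.5] gap 51.3
r4.png origin 278 225 scale 9
green (array([ 460.25857773, -359.19016943]), np.float64(9.711111111111112))
blue (array([ 538.62252665, -403.88049253]), np.float64(439.31111111111113))
(array([ 539.61061309, -393.61938378]), np.float64(319.1777777777778))
```

View pics/r4.png

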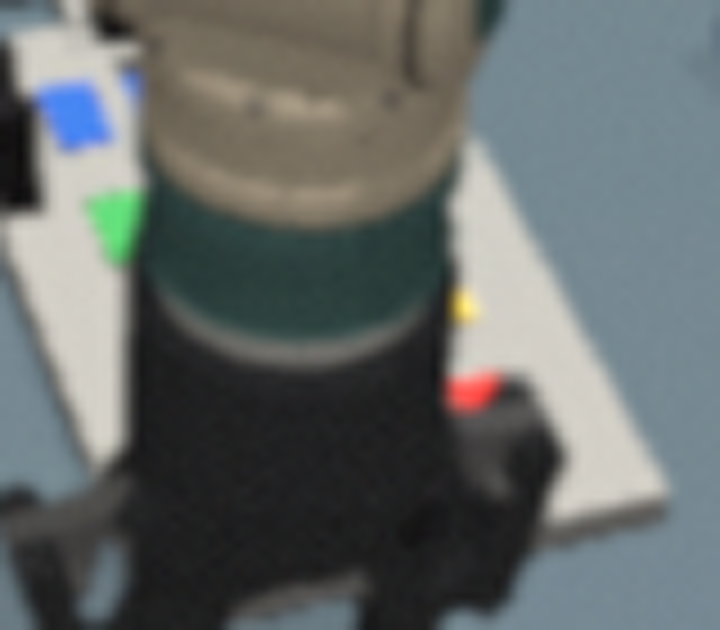

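View pics/t2.png

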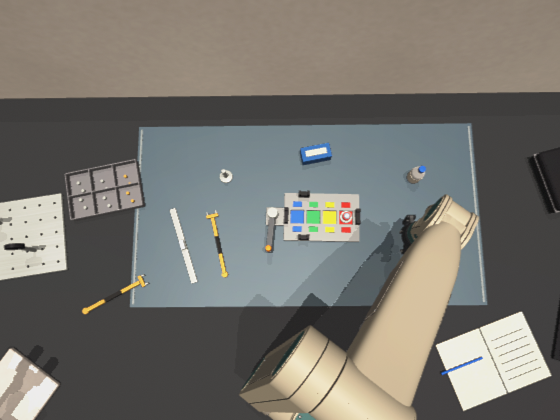

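```bash
python3 -m jog '[[0.7,[-2.6,-5,-2],0],[0.7,[-5.2,-9.5,-2],0],[0.7,[-5.2,-9.5,-2],0],[0.7,[-5.2,-9.5,-2],0]]';python3 - <<'E'
from h import *
st()
f=viewer.grab_frame("side"); crop(f,298,370,80,70,9,"g1.png")
E
```

```text
t: 14.0
ee_pos: [433.3, -385.8, 81.6]
tool_rot: [0.024, 1.57, -0.023]
ft_force: [0.0, 0.1, -0.6]
finger_gap: 59.9
t 14.0 ee [ 433.3 -385.8   81.6] psi -1.7 down [ 0.     0.001 -1.   ] F [ 0.   0.1 -0.6] gap 59.9
g1.png origin 258 335 scale 9
```

View pics/g1.png

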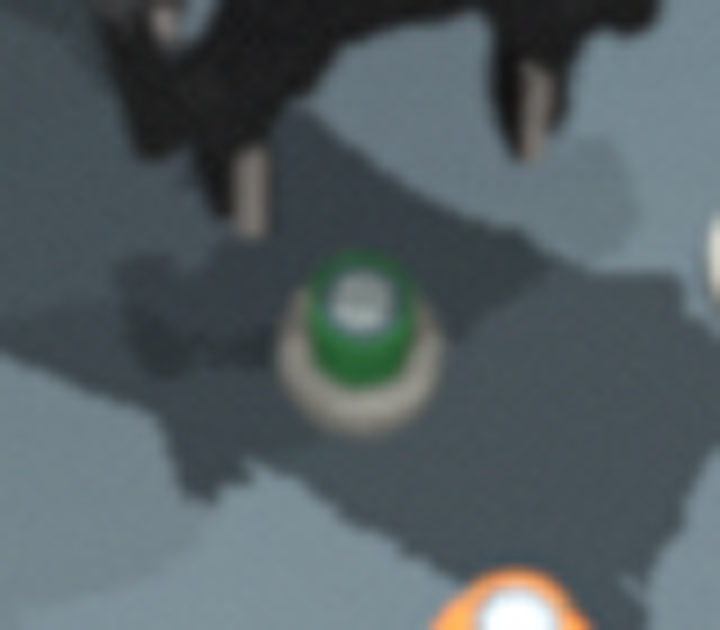

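```bash
python3 -m jog '[[0.7,[-0.1,0,-5],0],[0.7,[-0.1,0,-6.7],0],[0.7,[-0.1,0,-6.7],0],[0,[-0.1,0,-6.7],0],[0,[-0.1,0,-6.7],0],[0,[-0.1,0,-6.7],0],[0,[-0.1,0,-6.7],0]]' 30;python3 - <<'E'
from h import *
st()
E
```

```text
t: 14.92
ee_pos: [432.7, -388.0, 16.3]
tool_rot: [0.023, 1.568, -0.026]
ft_force: [0.4, -0.3, 5.6]
finger_gap: 24.5
t 14.93 ee [ 432.7 -388.    16.3] psi -1.79 down [ 0.003 -0.002 -1.   ] F [ 0.4 -0.3  5.6] gap 24.5
```

```bash
python3 -m jog '[[0,[0,0,4],0],[0,[0,0,7.5],0],[0,[2,5,7.5],0],[0,[4,10,7.5],0],[0,[6,15,7.5],0],[0,[8,20,7.5],0],[0,[10,25,7.5],0],[0,[12,30,7.5],0]]';python3 -m jog '[[0,[3,6,0],0],[0,[3,6,0],0],[0,[3,6,0],0]]';python3 - <<'E'
from h import *
st()
E
```

```text
t: 15.92
ee_pos: [551.9, -85.4, 89.7]
tool_rot: [0.025, 1.57, -0.025]
ft_force: [1.3, -0.7, -1.1]
finger_gap: 24.4
t: 16.3
ee_pos: [581.2, -26.8, 89.3]
tool_rot: [0.023, 1.571, -0.024]
ft_force: [-0.3, -0.7, -0.5]
finger_gap: 24.6
t 16.3 ee [581.2 -26.8  89.3] psi -1.73 down [-0.001 -0.001 -1.   ] F [-0.3 -0.7 -0.5] gap 24.6
```

```bash
python3 -m jog '[[0,[0.1,0,-4],0],[0,[0.1,0,-5.5],0],[0,[0.1,0,-5.8],0],[0,[0.1,0,-6.3],0],[0,[0.1,0,-6.8],0],[0,[0.1,0,-6.8],0]]';python3 - <<'E'
from h import *
st()
E
```

```text
t: 17.05
ee_pos: [582.6, -26.9, 21.7]
tool_rot: [0.024, 1.57, -0.025]
ft_force: [0.2, -0.1, -0.2]
finger_gap: 24.6
t 17.05 ee [582.6 -26.9  21.7] psi -1.79 down [ 0. -0. -1.] F [ 0.2 -0.1 -0.2] gap 24.6
```

```bash
python3 -m jog '[[0,[0,0,-0.1],0],[0.45,[0,0,-0.1],0],[0.45,[0,0,-0.1],0],[0.45,[0,0,3],0],[0.5,[0,0,8],0],[0.6,[0,-6,9],0],[0.6,[0,-12,9],0],[0.6,[-1,-18,9],0]]';python3 -m jog '[[0.7,[-1,-6,-1],0],[0.7,[-2,-12,-2],0],[0.7,[-3,-18.5,-3],0],[0.7,[-3,-18.5,-3],0],[0.7,[-3,-18.5,-3],0]]';python3 - <<'E'
from h import *
st()
fs=grab(); crop(fs["side"],318,260,110,80,7,"g3s.png");crop(fs["side"],346,363,80,70,9,"g3b.png"); crop(fs["top"],320,215,100,70,8,"g3.png"); cv2.imwrite("pics/t3.png",fs["top"]["pixels"])
E
```

```text
t: 18.05
ee_pos: [573.4, -208.8, 112.2]
tool_rot: [0.023, 1.568, -0.024]
ft_force: [0.3, -0.4, -1.0]
finger_gap: 51.3
t: 18.68
ee_pos: [542.1, -391.9, 81.1]
tool_rot: [0.026, 1.571, -0.024]
ft_force: [1.3, 0.2, -0.3]
finger_gap: 59.5
t 18.68 ee [ 542.1 -391.9   81.1] psi -1.84 down [-0.     0.001 -1.   ] F [ 1.3  0.2 -0.3] gap 59.5
g3s.png origin 263 220 scale 7
g3b.png origin 306 328 scale 9
g3.png origin 270 180 scale 8
```

View pics/g3.png

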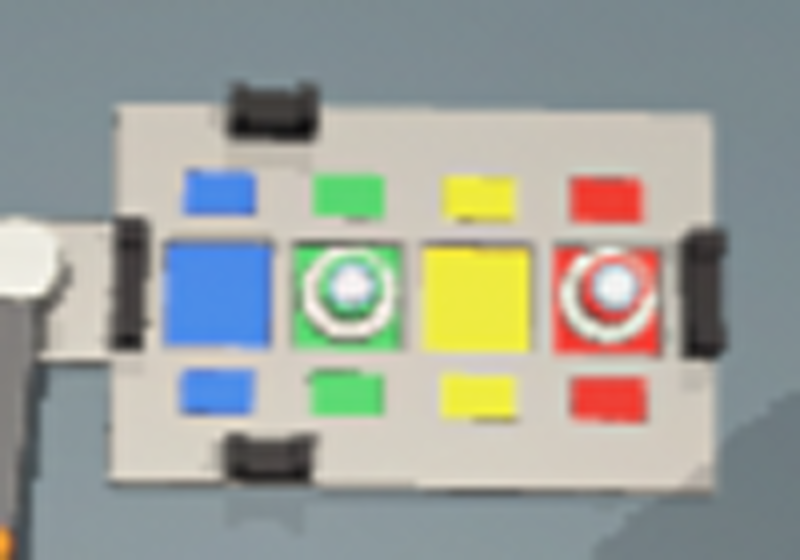

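View pics/g3b.png

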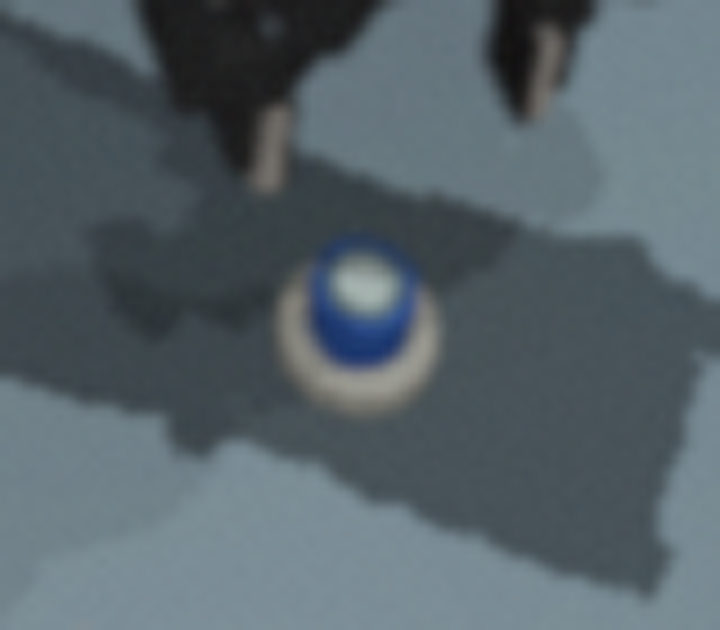

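View pics/g3s.png

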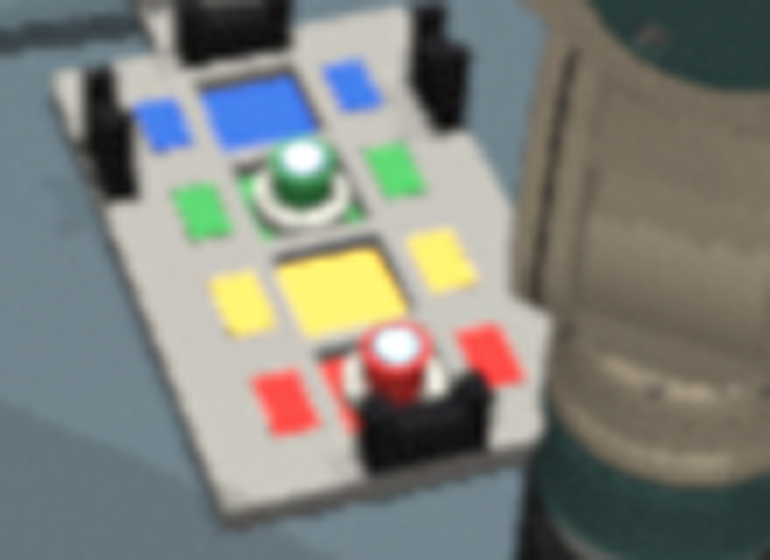

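```bash
python3 -m jog '[[0.7,[-0.1,-0.4,-5],0],[0.7,[-0.1,-0.4,-6.7],0],[0.7,[-0.1,-0.4,-6.7],0],[0,[-0.1,-0.4,-6.7],0],[0,[-0.1,-0.4,-6.7],0],[0,[-0.1,-0.4,-6.7],0],[0,[-0.1,-0.4,-6.7],0]]' 30;python3 - <<'E'
from h import *
st()
E
```

```text
t: 19.65
ee_pos: [542.8, -396.8, 16.6]
tool_rot: [0.023, 1.568, -0.026]
ft_force: [-0.6, 2.1, 5.6]
finger_gap: 24.8
t 19.65 ee [ 542.8 -396.8   16.6] psi -1.78 down [ 0.003 -0.002 -1.   ] F [-0.6  2.1  5.6] gap 24.8
```

```bash
python3 -m jog '[[0,[0,0,4],0],[0,[0,0,7.8],0],[0,[1,6,7.8],0],[0,[1.5,12,7.8],0],[0,[2,18,7.8],0],[0,[2.5,24,7.8],0],[0,[3,30,7.8],0],[0,[3.5,36,7.8],0]]';python3 -m jog '[[0,[0.7,6.5,0],0],[0,[0.7,6.5,0],0],[0,[0.7,6.5,0],0]]';python3 - <<'E'
from h import *
st()
E
```

```text
t: 20.65
ee_pos: [576.5, -34.1, 92.8]
tool_rot: [0.025, 1.57, -0.025]
ft_force: [-0.1, 0.2, -0.4]
finger_gap: 24.4
t: 21.02
ee_pos: [583.4, 29.1, 92.5]
tool_rot: [0.023, 1.571, -0.024]
ft_force: [-1.0, -1.0, -1.0]
finger_gap: 24.0
t 21.02 ee [583.4  29.1  92.5] psi -1.74 down [-0.    -0.001 -1.   ] F [-1. -1. -1.] gap 24.0
```

```bash
python3 -m jog '[[0,[0,0.2,-4],0],[0,[0,0.2,-5.6],0],[0,[0,0.2,-6.0],0],[0,[0,0.2,-6.5],0],[0,[0,0.2,-7.0],0],[0,[0,0.2,-7.0],0]]';python3 - <<'E'
from h import *
st()
E
```

```text
t: 21.78
ee_pos: [583.7, 31.0, 22.7]
tool_rot: [0.025, 1.57, -0.025]
ft_force: [-0.3, 1.3, -0.3]
finger_gap: 24.4
t 21.77 ee [583.7  31.   22.7] psi -1.79 down [ 0. -0. -1.] F [-0.3  1.3 -0.3] gap 24.4
```

```bash
python3 -m jog '[[0,[0,0,-0.1],0],[0.45,[0,0,-0.1],0],[0.45,[0,0,-0.1],0],[0.45,[0,0,4],0],[0.5,[0,0,10],0],[0.6,[0,-6,10],0],[0.6,[-4,-10,10],0],[0.6,[-8,-15,12],0]]';python3 -m jog '[[0.7,[-3,-6,0],0],[0.7,[-6,-12,0],0],[0.7,[-7,-18,0],0],[0.7,[-7,-18,0],0]]';python3 - <<'E'
from h import *
st()
fs=grab(); crop(fs["side"],300,230,140,110,5,"b3s.png"); crop(fs["top"],315,215,110,80,7,"b3.png"); cv2.imwrite("pics/t4.png",fs["top"]["pixels"])
E
```

```text
t: 22.78
ee_pos: [504.1, -116.1, 140.3]
tool_rot: [0.024, 1.573, -0.023]
ft_force: [-0.3, -0.3, 0.9]
finger_gap: 51.4
t: 23.28
ee_pos: [435.8, -299.5, 141.8]
tool_rot: [0.027, 1.569, -0.03]
ft_force: [1.0, 0.2, 0.4]
finger_gap: 59.6
t 23.27 ee [ 435.8 -299.5  141.8] psi -2.09 down [ 0.002 -0.002 -1.   ] F [1.  0.2 0.4] gap 59.6
b3s.png origin 230 175 scale 5
b3.png origin 260 175 scale 7
```

View pics/t4.png

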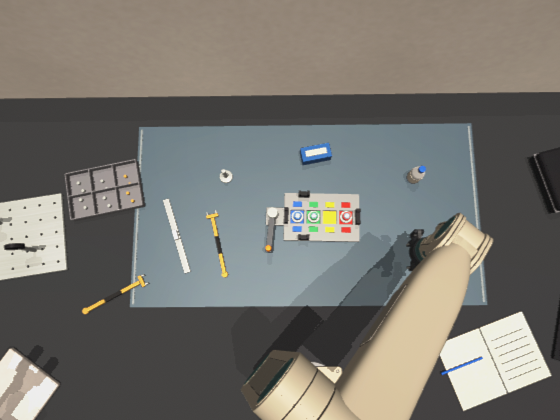

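View pics/b3.png

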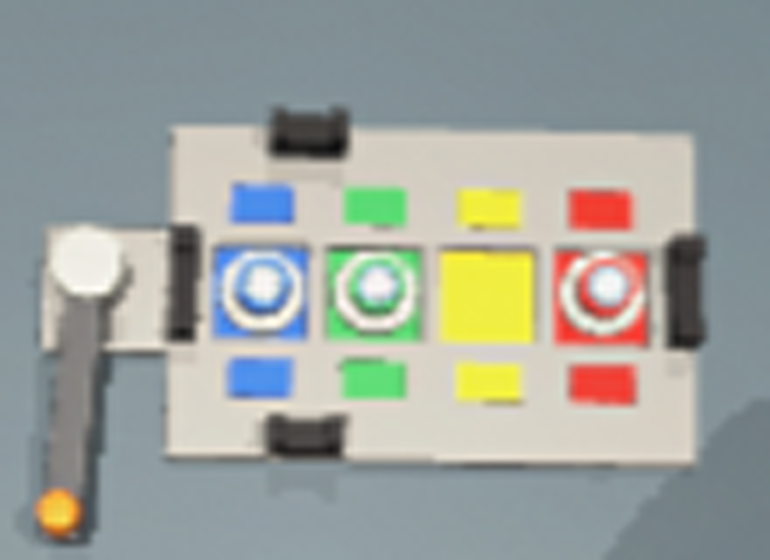

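View pics/b3s.png

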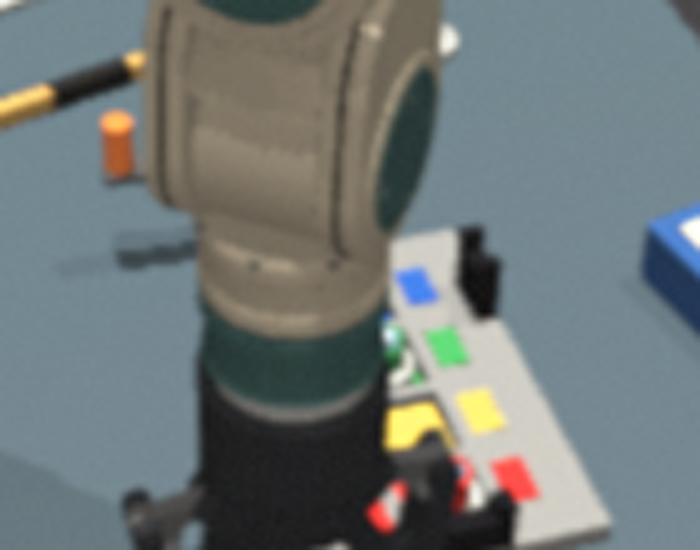

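```bash
cat >> h.py <<'E'
def bar_fit(f,u,v,r=45):
    hsv=cv2.cvtColor(f["pixels"],cv2.COLOR_BGR2HSV);m=((hsv[...,2]>165)&(hsv[...,1]<45)).astype(np.uint8)
    k=np.zeros_like(m);a,b=int(u-r),int(v-r);k[max(0,b):b+2*r,max(0,a):a+2*r]=m[max(0,b):b+2*r,max(0,a):a+2*r]
    n,l,s,ce=cv2.connectedComponentsWithStats(k); i=1+np.argmax(s[1:,4]); y,x=np.nonzero(l==i)
    P=unproj(f,np.c_[x,y].astype(float),8)[:,:2]; c=P.mean(0)
    for _ in range(3):
        D=P-c; e,V=np.linalg.eigh(D.T@D); d=V[:,1]*np.sign(V[0,1]); s_=D@d
        sel=np.abs(s_-(s_.max()+s_.min())/2)>28; Q=P[sel]; q=Q.mean(0)
        e,V=np.linalg.eigh((Q-q).T@(Q-q)); d=V[:,1]*np.sign(V[0,1]); s_=(P-q)@d; c=q+d*(s_.max()+s_.min())/2
    return c,np.degrees(np.arctan2(d[1],d[0])),s_.max()-s_.min(),len(x)
def span_fit(f,u,v,r=36):
    hsv=cv2.cvtColor(f["pixels"],cv2.COLOR_BGR2HSV);m=((hsv[...,0]>12)&(hsv[...,0]<35)&(hsv[...,1]>110)&(hsv[...,2]>110))
    a,b=int(u-r),int(v-r);k=np.zeros(m.shape,bool);k[b:b+2*r,a:a+2*r]=m[b:b+2*r,a:a+2*r]
    y,x=np.nonzero(k); P=unproj(f,np.c_[x,y].astype(float),12)[:,:2]
    dk=(hsv[...,2]<75);k2=np.zeros(m.shape,bool);k2[b:b+2*r,a:a+2*r]=dk[b:b+2*r,a:a+2*r]
    n,l,s,ce=cv2.connectedComponentsWithStats(k2.astype(np.uint8)); cand=[(np.hypot(*(ce[i]-[u,v])),i) for i in range(1,n) if s[i,4]>10]; 
    i=min(cand)[1]; y,x=np.nonzero(l==i); S=unproj(f,np.c_[x,y].astype(float),12)[:,:2]; sc=S.mean(0)
    L=np.r_[P,S]; 
    for _ in range(4):
        c=L.mean(0); e,V=np.linalg.eigh((L-c).T@(L-c)); d=V[:,1]*np.sign(V[0,1]); n_=np.abs((np.r_[P,S]-c)@V[:,0]); L=np.r_[P,S][n_<8]; 
    s_=(np.r_[P,S]-sc)@d
    return sc, c, np.degrees(np.arctan2(d[1],d[0])), s_.min(), s_.max(), len(S), len(P)
E
python3 - <<'E'
from h import *
fs=grab()
print(bar_fit(fs["top"],176,236)); print(span_fit(fs["top"],218,244))
cv2.imwrite("pics/s5.png",fs["side"]["pixels"])
f=fs["side"]; p=proj(f,[520,430,8])[0]; print(p); 
try: print(bar_fit(f,*p,40)); 
except Exception as e: print(e)
try: print(span_fit(f,248,191,33))
except Exception as e: print(e)
E
```

```text
(array([525.47645434, 432.4627665 ]), np.float64(18.376637502783574), np.float64(258.42402871364965), 459)
(array([491.65397796, 289.33598453]), array([489.2625113 , 289.34737709]), np.float64(13.18206685580841), np.float64(-107.19115199523813), np.float64(106.11763012822875), 60, 226)
[245.78088275 168.13278246]
(array([471.71242247, 422.72337049]), np.float64(24.44349704646145), np.float64(156.1224345205056), 194)
(array([491.32027758, 288.05967532]), array([451.19386238, 277.6014583 ]), np.float64(10.064830438366881), np.float64(-108.78346060875539), np.float64(43.009303196046424), 73, 137)
```

View pics/s5.png

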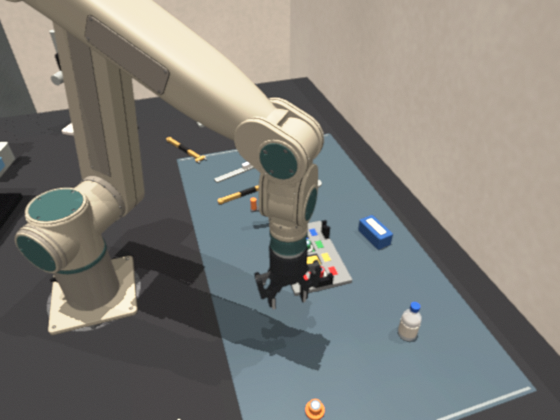

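```bash
python3 -m jog '[[0.5,[1,6,1],10],[0.5,[2,12,1],20],[0.5,[3,18,1],30],[0.5,[4,24,1],40],[0.5,[5,30,1],50],[0.5,[6,36,1],60],[0.5,[7,42,1],70],[0.5,[8,48,1],80]]';python3 -m jog '[[0.5,[0.4,6,0],10],[0.5,[0.8,12,0],20],[0.5,[0.8,18,0],30],[0.5,[0.8,24,-2],32],[0.5,[0.8,25,-4],32],[0.5,[0.8,25,-4],32]]';python3 - <<'E'
from h import *
st()
f=viewer.grab_frame("side"); crop(f,250,160,110,80,7,"bar1.png"); print(proj(f,bot.read_state()["ee_pos"]))
E
```

```text
t: 24.48
ee_pos: [515.0, 188.4, 151.2]
tool_rot: [-1.063, 1.296, 1.063]
ft_force: [0.8, -0.0, 0.8]
finger_gap: 42.4
t: 25.22
ee_pos: [520.7, 434.7, 108.2]
tool_rot: [-1.466, 1.025, 1.47]
ft_force: [-0.5, -0.9, 0.3]
finger_gap: 42.9
t 25.23 ee [520.7 434.7 108.2] psi 110.4 down [-0.005 -0.004 -1.   ] F [-0.5 -0.9  0.3] gap 42.9
bar1.png origin 195 120 scale 7
[[244.39666964 143.08412744]]
```

View pics/bar1.png

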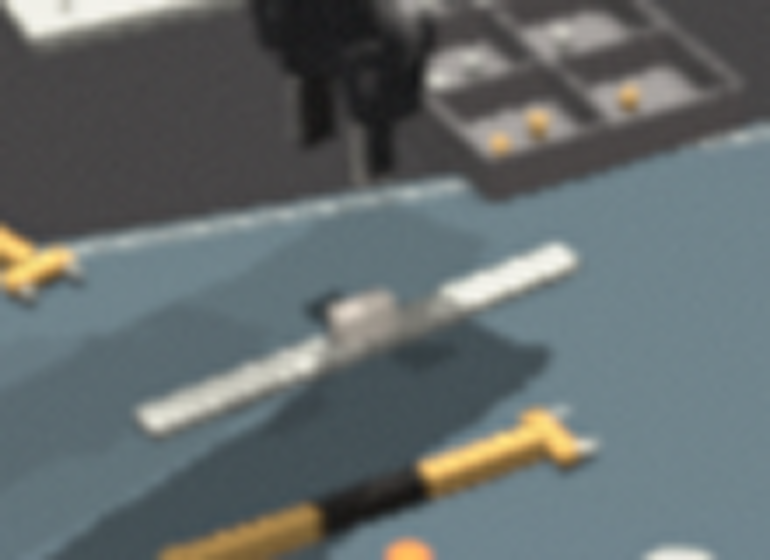

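Run:
```python
from h import *
f=viewer.grab_frame("side")
P=unproj(f,[[195+152/7,120+417/7],[195+566/7,120+255/7]],4)[:,:2];d=P[1]-P[0];print(P,P.mean(0),np.hypot(*d),np.degrees(np.arctan2(d[1],d[0])))
print(unproj(f,[195+363/7,120+308/7],22))
st()
```

```text
[[406.72999952 398.55135802]
 [648.30759724 476.29835064]] [527.51879838 437.42485433] 253.78008310962355 17.839748846037107
[[525.86224693 434.15187742  22.        ]]
t 25.32 ee [523.1 433.7 110.8] psi 110.23 down [-0.001 -0.001 -1.   ] F [ 0.5 -0.9  0.3] gap 42.3
```

```bash
python3 -m jog '[[0.5,[0.3,0.1,-5],-2],[0.5,[0.3,0.1,-8.5],-2],[0.5,[0.3,0.1,-9.9],-2],[0.5,[0.3,0.1,-9.9],-2],[0,[0.3,0.1,-9.9],-2],[0,[0.3,0.1,-9.9],-2],[0,[0.3,0.1,-9.9],-2],[0,[0.3,0.1,-9.9],-2]]' 50;python3 - <<'E'
from h import *
st()
f=viewer.grab_frame("side"); crop(f,250,160,110,80,7,"bar2.png")
E
```

```text
t: 26.32
ee_pos: [529.0, 436.4, 14.6]
tool_rot: [-1.44, 1.038, 1.437]
ft_force: [0.5, -1.4, 6.8]
finger_gap: 12.6
t 26.32 ee [529.  436.4  14.6] psi 108.21 down [ 0.004  0.002 -1.   ] F [ 0.5 -1.4  6.8] gap 12.6
bar2.png origin 195 120 scale 7
```

View pics/bar2.png

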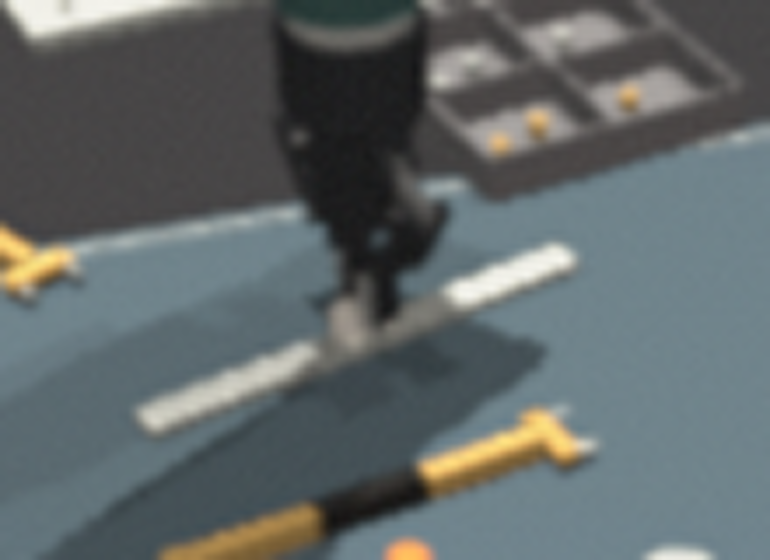

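```bash
python3 -m jog '[[0,[0,0,5],0],[0,[0,0,11],0],[0,[0,0,16.5],0],[0,[0.5,-5,16.5],8],[0,[1,-10,16.5],16],[0,[1.5,-15,16.5],24],[0,[2,-20,16.5],32],[0,[2.5,-25,16.5],40]]';python3 -m jog '[[0,[0.5,-5,0],8],[0,[1,-10,0],16],[0,[1.5,-15,0],24],[0,[2.4,-20,0],30.4],[0,[2.8,-23.5,0],30.4],[0,[2.8,-23.5,0],30.4],[0,[2.8,-23.5,0],30.4]]';python3 - <<'E'
from h import *
st()
fs=grab(); cv2.imwrite("pics/s6.png",fs["side"]["pixels"]);cv2.imwrite("pics/t6.png",fs["top"]["pixels"])
E
```

```text
t: 27.38
ee_pos: [551.8, 184.1, 177.0]
tool_rot: [-1.91, 0.539, 1.911]
ft_force: [0.6, -0.5, -1.5]
finger_gap: 12.4
t: 28.25
ee_pos: [579.7, -49.0, 176.8]
tool_rot: [-2.208, 0.026, 2.21]
ft_force: [0.1, 0.5, -2.0]
finger_gap: 12.4
t 28.25 ee [579.7 -49.  176.8] psi 178.61 down [-0.001  0.001 -1.   ] F [ 0.1  0.5 -2. ] gap 12.4
```

View pics/s6.png

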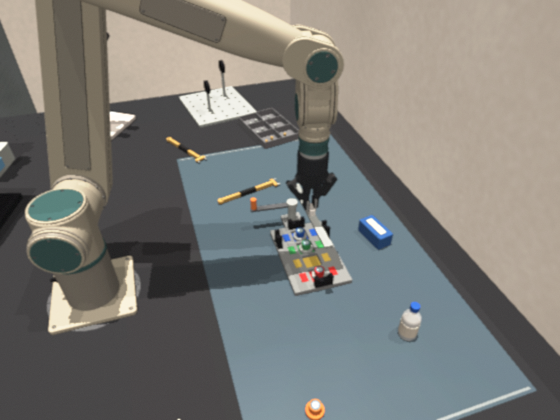

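View pics/t6.png

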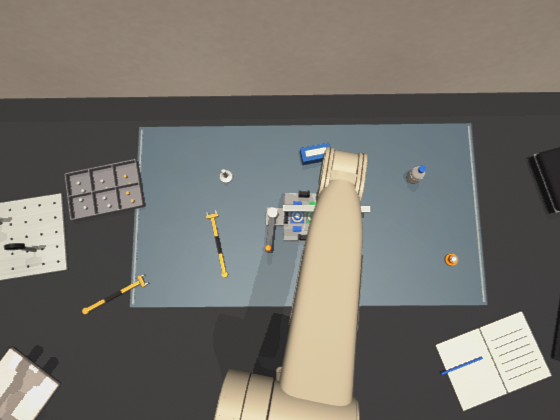

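Run:
```python
from h import *
f=viewer.grab_frame("top"); st()
crop(f,290,212,40,30,18,"e1.png"); crop(f,362,212,40,30,18,"e2.png")
print(proj(f,[[580,-49+130,170],[580,-49-130,170],[584,79,44],[577,-181,44]]))
```

```text
t 28.4 ee [579.9 -48.3 177. ] psi 178.7 down [-0.  0. -1.] F [ 0.2 -0.3 -2.3] gap 12.5
e1.png origin 270 197 scale 18
e2.png origin 342 197 scale 18
[[280.64745691 208.57988556]
 [367.92308778 207.85826016]
 [281.58334474 214.75425937]
 [361.35482411 216.22115184]]
```

View pics/e1.png

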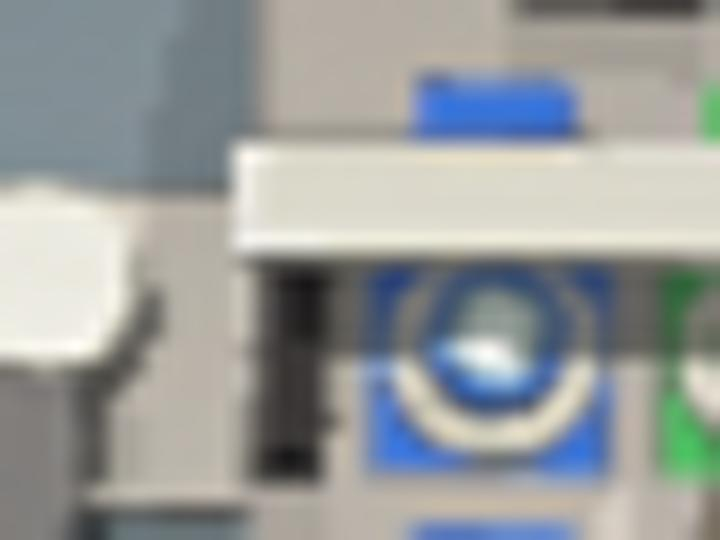

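View pics/e2.png

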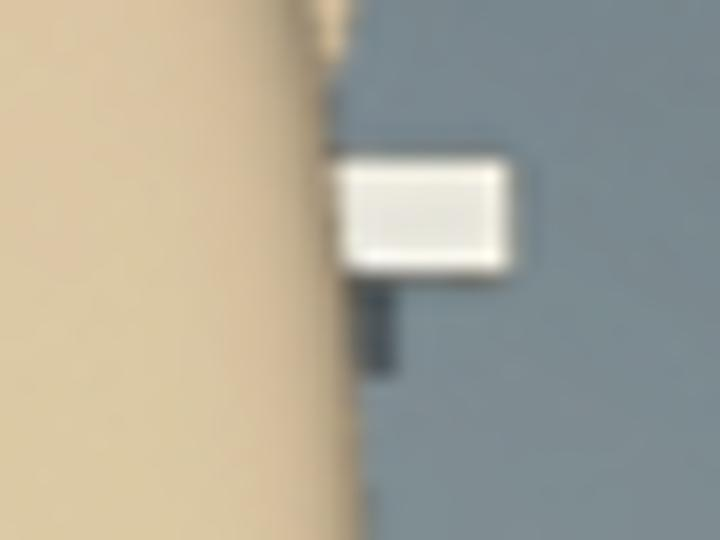

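```bash
python3 -m jog '[[0,[0.2,0.2,-4],-0.4],[0,[0.2,0.2,-8],-0.4],[0,[0.2,0.2,-10.5],-0.4],[0,[0.2,0.2,-11.2],-0.4],[0,[0.2,0.2,-11.2],-0.4]]';python3 - <<'E'
from h import *
st()
fs=grab(); crop(fs["side"],310,250,110,80,7,"b6s.png"); crop(fs["top"],285,214,40,30,18,"e1.png");crop(fs["top"],362,214,40,30,18,"e2.png")
E
```

```text
t: 29.02
ee_pos: [582.4, -46.9, 65.3]
tool_rot: [-2.206, 0.033, 2.206]
ft_force: [0.1, 0.7, -1.5]
finger_gap: 12.4
t 29.02 ee [582.4 -46.9  65.3] psi 178.27 down [-0.  0. -1.] F [ 0.1  0.7 -1.5] gap 12.4
b6s.png origin 255 210 scale 7
e1.png origin 265 199 scale 18
e2.png origin 342 199 scale 18
```

View pics/b6s.png

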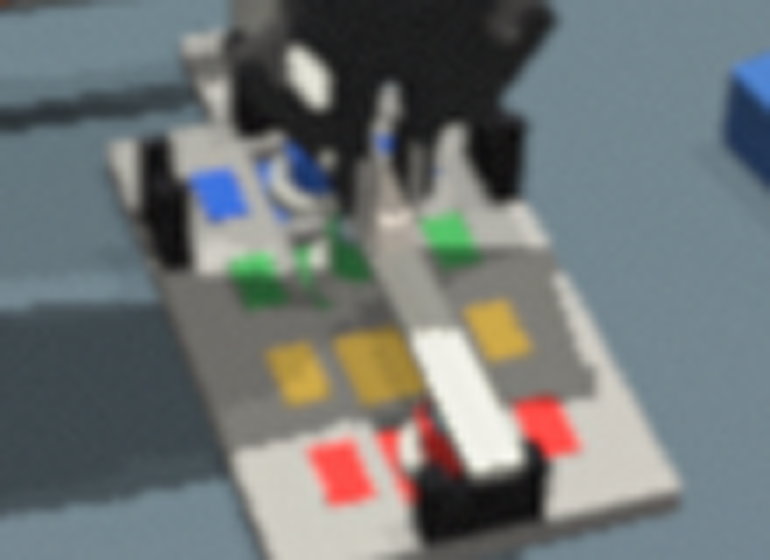

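View pics/e1.png

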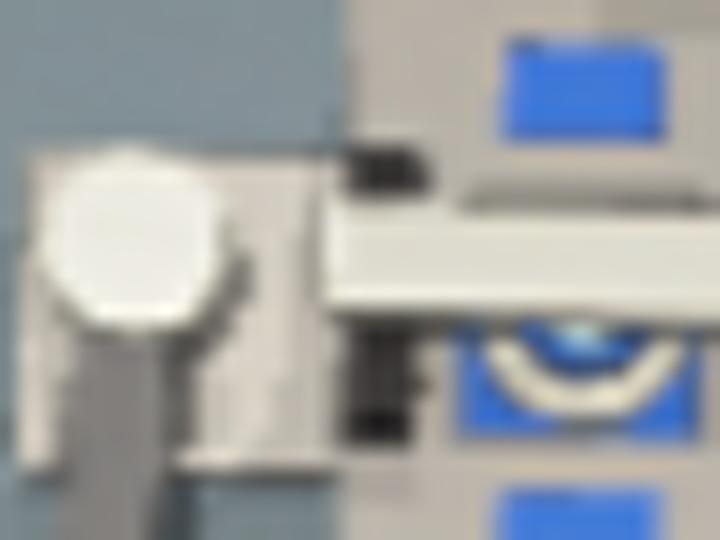

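View pics/e2.png

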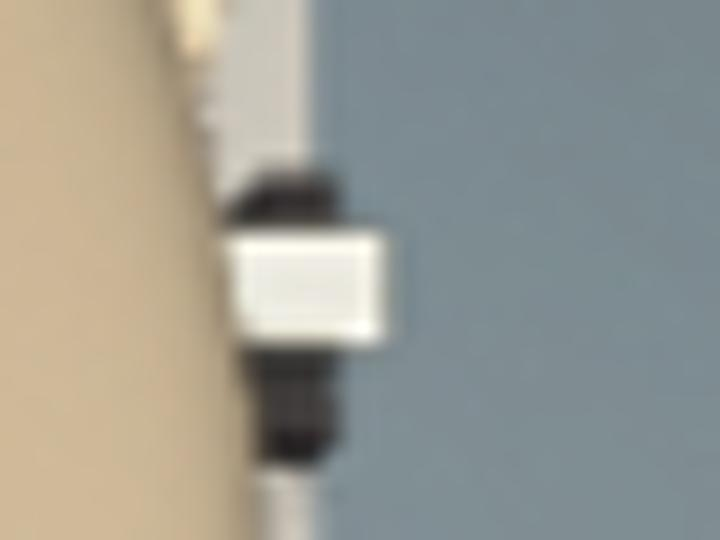

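Run:
```python
from h import *
f=viewer.grab_frame("top")
L=np.array([265+ (325+.5)/18-.5,199+252.5/18-.5]);R=np.array([342+387/18-.5,199+288.5/18-.5])
P=unproj(f,[L,R],58.7);print(P,P.mean(0),np.hypot(*(P[0]-P[1])[:2]),np.degrees(np.arctan2(*(P[0]-P[1])[[1,0]])))
f=viewer.grab_frame("side")
# bar right part on side
```

```text
[[ 588.64522173   75.6327749    58.7       ]
 [ 579.92416504 -183.88835615   58.7       ]] [584.28469339 -54.12779062  58.7       ] 259.6676227248128 88.07533291065037
```

```bash
python3 -m jog '[[0,[-0.15,0.12,0],0.4],[0,[-0.15,0.12,-0.8],0.4],[0,[-0.15,0.12,-1.2],0.4],[0,[-0.15,0.12,-1.5],0.4],[0,[-0.15,0.12,-1.5],0.4]]';python3 - <<'E'
from h import *
st()
fs=grab(); crop(fs["side"],310,250,110,80,7,"b7s.png"); crop(fs["top"],285,214,40,30,18,"e1.png");crop(fs["top"],362,214,40,30,18,"e2.png")
E
```

```text
t: 29.85
ee_pos: [580.2, -46.2, 50.6]
tool_rot: [-2.208, 0.027, 2.21]
ft_force: [-2.8, 0.2, 4.7]
finger_gap: 12.5
t 29.85 ee [580.2 -46.2  50.6] psi 178.61 down [-0.001  0.    -1.   ] F [-2.8  0.2  4.7] gap 12.5
b7s.png origin 255 210 scale 7
e1.png origin 265 199 scale 18
e2.png origin 342 199 scale 18
```

View pics/b7s.png

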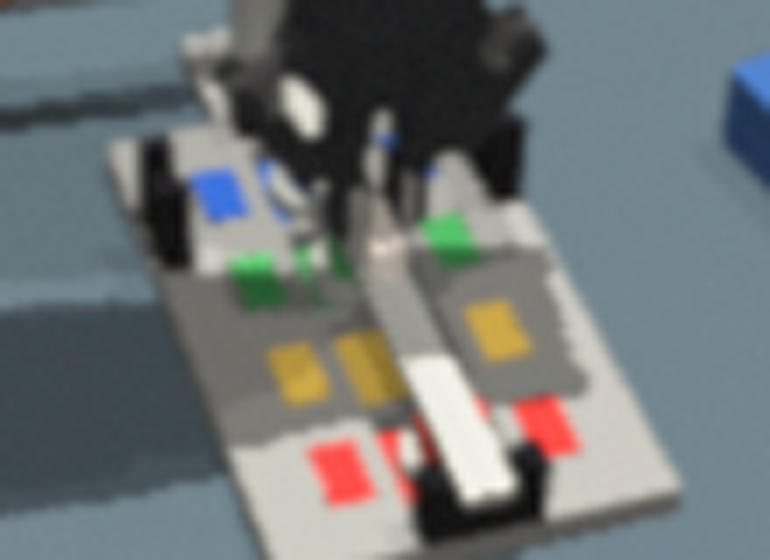

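View pics/e1.png

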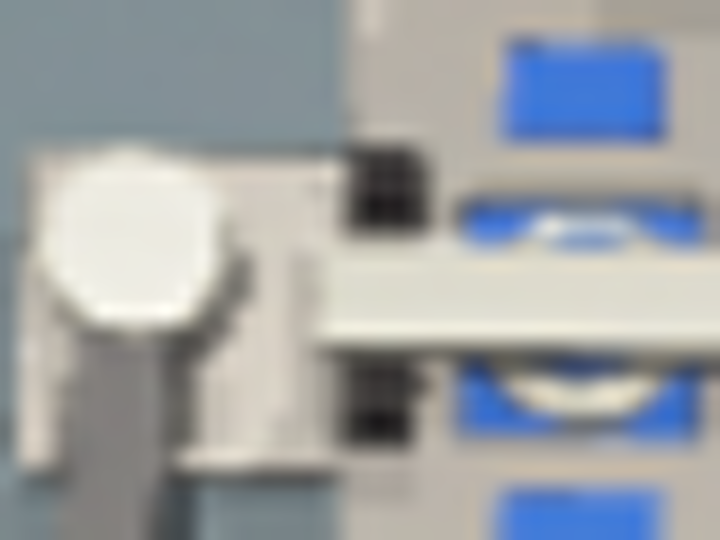

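View pics/e2.png

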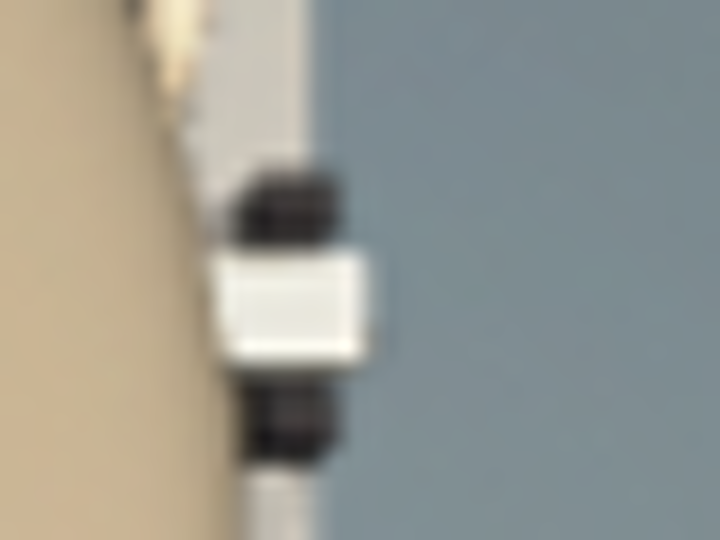

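Run:
```python
from h import *
f=viewer.grab_frame("top")
L=np.array([265+ (320+.5)/18-.5,199+292.5/18-.5]);R=np.array([342+366/18-.5,199+305/18-.5])
P=unproj(f,[L,R],44);print(P,P.mean(0),np.hypot(*(P[0]-P[1])[:2]),np.degrees(np.arctan2(*(P[0]-P[1])[[1,0]])))
# model rest outlines: tray top pose
for x0,y0,th in((582.37,-52.66,-.025),(582,-51,-.027)):
    T=lambda X:np.array([[x0+np.cos(th)*a-np.sin(th)*b,y0+np.sin(th)*a+np.cos(th)*b,c] for a,b,c in X])
    uv=proj(f,T([(10,130,44),(-10,130,44),(10,-130,44),(-10,-130,44),(14,118,46),(-14,118,46),(14,-118,46),(-14,-118,46)]))
    o=np.array([[265,199]]*2+[[342,199]]*2+[[265,199]]*2+[[342,199]]*2); print(((uv-o+.5)*18).round(0).tolist())
```

```text
[[ 583.99471022   76.63865961   44.        ]
 [ 579.55864734 -182.65660162   44.        ]] [581.77667878 -53.008971    44.        ] 259.33320487421923 89.0198706796505
[[318.0, 230.0], [316.0, 338.0], [365.0, 253.0], [367.0, 362.0], [384.0, 207.0], [382.0, 359.0], [300.0, 228.0], [302.0, 381.0]]
[[309.0, 230.0], [307.0, 339.0], [356.0, 257.0], [357.0, 365.0], [375.0, 208.0], [372.0, 360.0], [291.0, 232.0], [293.0, 384.0]]
```

```bash
python3 -m jog '[[0.3,[0,0,0],0],[0.3,[0,0,0],0],[0.35,[0,0,3],0],[0.4,[0,0,8],0],[0.4,[0,0,12],0],[0.4,[-1,5,12],-10],[0.4,[-2,11,12],-20],[0.4,[-3,17,12],-30]]';python3 -m jog '[[0.4,[-2,6,0],-10],[0.4,[-4,12,0],-20],[0.4,[-5,16,0],-30],[0.4,[-5.7,19,0],-40],[0.4,[-5.7,19,0],-46],[0.4,[-5.7,19,0],-46],[0.4,[-5.7,19,0],-46]]';python3 - <<'E'
from h import *
st()
fs=grab(); crop(fs["side"],310,250,110,80,7,"b8s.png"); crop(fs["top"],320,215,110,80,7,"b8.png");cv2.imwrite("pics/t8.png",fs["top"]["pixels"])
crop(fs["side"],250,190,90,70,8,"sp1.png")
try: print(span_fit(fs["side"],248,191,33))
except Exception as e: print(e)
E
```

```text
t: 31.0
ee_pos: [551.6, 122.5, 170.4]
tool_rot: [-1.914, 0.535, 1.911]
ft_force: [1.3, -0.1, -0.1]
finger_gap: 34.2
t: 31.88
ee_pos: [494.5, 310.8, 170.0]
tool_rot: [-1.376, 1.092, 1.376]
ft_force: [-0.0, -0.1, -0.4]
finger_gap: 34.3
t 31.88 ee [494.5 310.8 170. ] psi 103.12 down [ 0. -0. -1.] F [-0.  -0.1 -0.4] gap 34.3
b8s.png origin 255 210 scale 7
b8.png origin 265 175 scale 7
sp1.png origin 205 155 scale 8
(array([493.43761837, 295.17242879]), array([486.3432834, 288.6117388]), np.float64(13.989121899860196), np.float64(-113.15647201633344), np.float64(101.37546198857225), 125, 222)
```

View pics/b8.png

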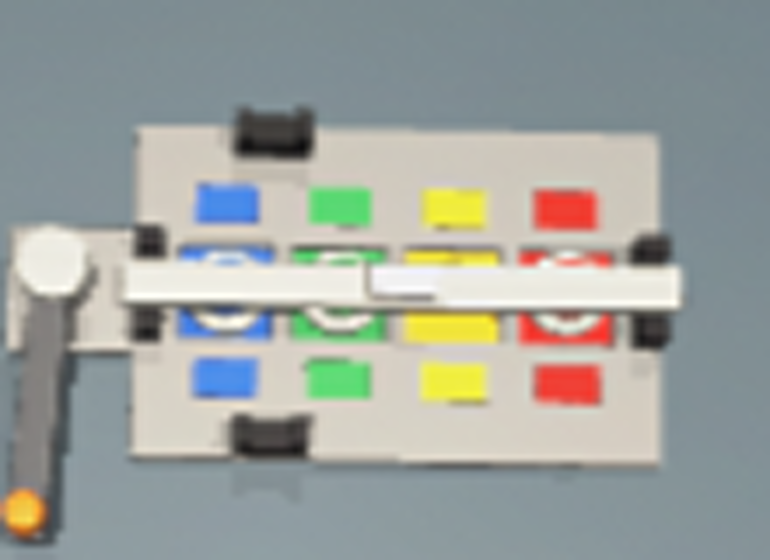

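View pics/b8s.png

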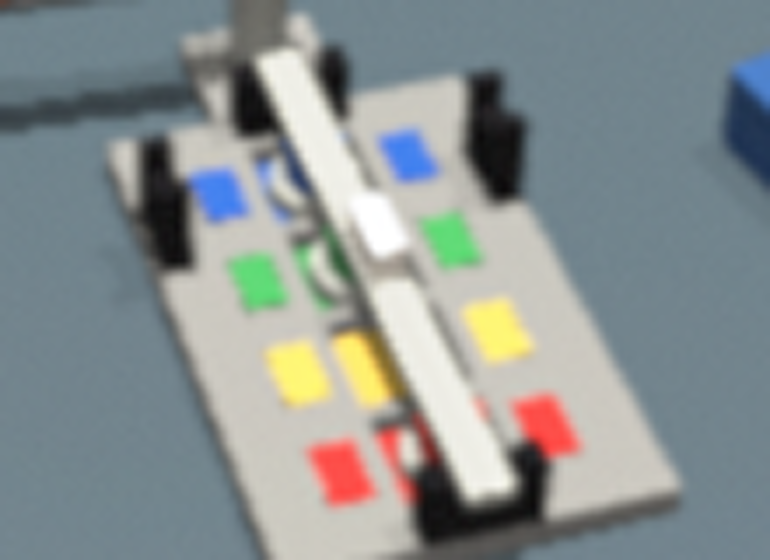

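View pics/sp1.png

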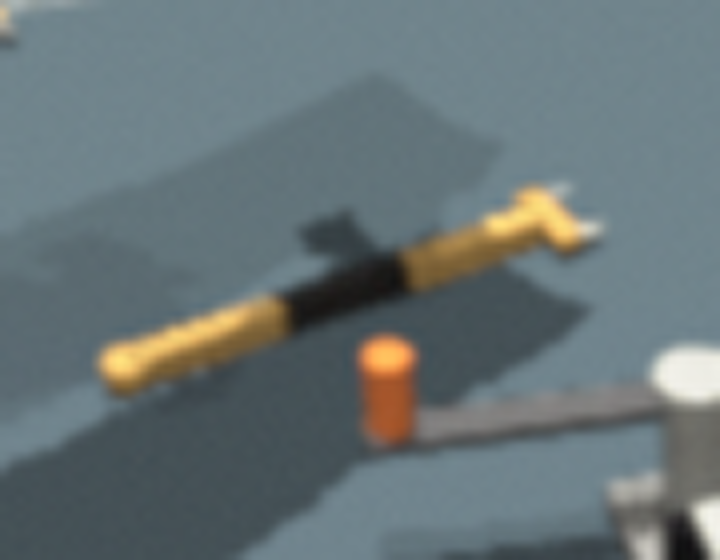

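Run:
```python
from h import *
f=viewer.grab_frame("side")
print(unproj(f,[205+348/8-.5,155+290/8-.5],10), unproj(f,[[205+115/8-.5,155+368/8-.5],[205+545/8-.5,155+218/8-.5]],8))
f=viewer.grab_frame("top"); 
print(unproj(f,[218.6,243.5],12))
st()
```

```text
[[493.09390282 293.88497801  10.        ]] [[389.31561793 274.83585339   8.        ]
 [587.87259603 319.99222715   8.        ]]
[[494.77723481 288.39219461  12.        ]]
t 32.08 ee [494.5 310.7 170.1] psi 103.04 down [ 0.  0. -1.] F [0.2 1.1 0.1] gap 34.1
```

```bash
python3 -m jog '[[0.5,[-0.2,-1.9,-5],0],[0.5,[-0.2,-1.9,-10],0],[0.5,[-0.2,-1.9,-12],0],[0.5,[-0.2,-1.9,-12],0]]';python3 - <<'E'
from h import *
st()
f=viewer.grab_frame("side"); crop(f,250,190,90,70,8,"sp2.png")
E
```

```text
t: 32.58
ee_pos: [490.6, 290.9, 48.2]
tool_rot: [-1.374, 1.097, 1.378]
ft_force: [0.0, 0.6, 0.2]
finger_gap: 42.6
t 32.58 ee [490.6 290.9  48.2] psi 103.03 down [-0.004 -0.002 -1.   ] F [0.  0.6 0.2] gap 42.6
sp2.png origin 205 155 scale 8
```

View pics/sp2.png

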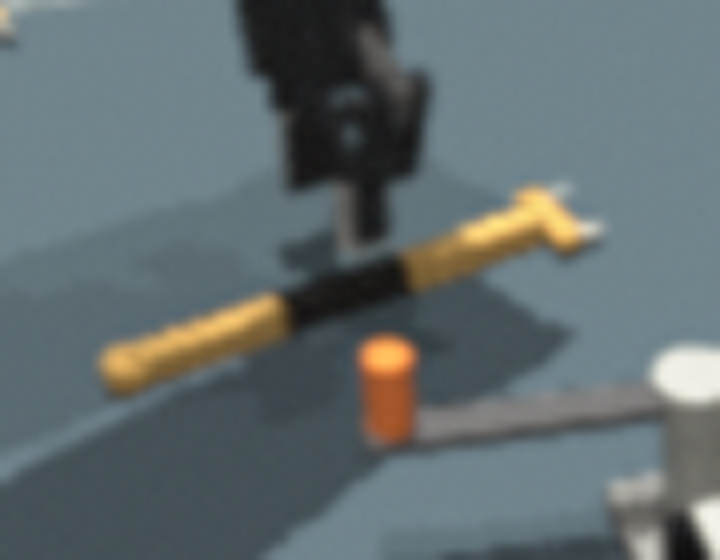

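Clear and aligned over the sleeve; descend and grip.

```bash
python3 -m jog '[[0.5,[0.1,0,-2.5],0],[0.5,[0.1,0,-4.5],0],[0.5,[0.1,0,-4.5],0],[0,[0.1,0,-4.5],0],[0,[0.1,0,-4.5],0],[0,[0.1,0,-4.5],0],[0,[0.1,0,-4.5],0],[0,[0.1,0,-4.5],0]]' 50;python3 - <<'E'
from h import *
st()
f=viewer.grab_frame("side"); crop(f,250,190,90,70,8,"sp3.png")
E
```

```text
t: 33.62
ee_pos: [494.9, 292.9, 7.0]
tool_rot: [-1.376, 1.089, 1.373]
ft_force: [-0.6, -0.3, 6.3]
finger_gap: 10.5
t 33.62 ee [494.9 292.9   7. ] psi 103.06 down [ 0.003  0.001 -1.   ] F [-0.6 -0.3  6.3] gap 10.5
sp3.png origin 205 155 scale 8
```

View pics/sp3.png

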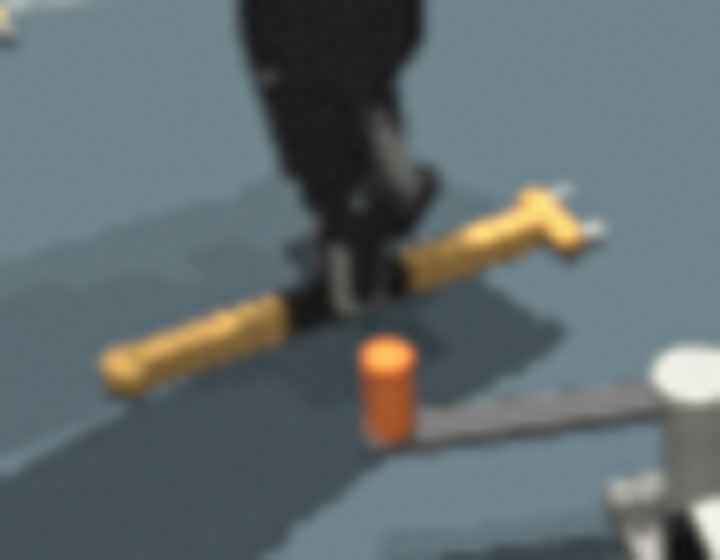

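```bash
python3 -m jog '[[0,[0,0,6],0],[0,[0,0,12],0],[0,[0,0,17],0],[0,[2,-6,17],-4],[0,[4,-12,17],-8],[0,[6,-18,17],-12],[0,[8,-24,17],-14.5],[0,[9.1,-28.4,17],-14.5]]';python3 -m jog '[[0,[0,0,0],0],[0,[0,0,0],0]]';python3 - <<'E'
from h import *
st()
fs=grab(); cv2.imwrite("pics/s9.png",fs["side"]["pixels"]);crop(fs["top"],308,195,110,90,7,"t9.png"); crop(fs["side"],300,215,110,90,7,"s9c.png")
E
```

```text
t: 34.67
ee_pos: [584.9, 5.6, 175.3]
tool_rot: [-1.19, 1.221, 1.189]
ft_force: [-0.1, 0.7, -1.3]
finger_gap: 10.4
t: 34.92
ee_pos: [583.8, 8.2, 175.0]
tool_rot: [-1.189, 1.221, 1.191]
ft_force: [0.3, 0.4, -1.6]
finger_gap: 10.1
t 34.92 ee [583.8   8.2 175. ] psi 88.53 down [-0.001  0.001 -1.   ] F [ 0.3  0.4 -1.6] gap 10.1
t9.png origin 253 150 scale 7
s9c.png origin 245 170 scale 7
```

View pics/s9c.png

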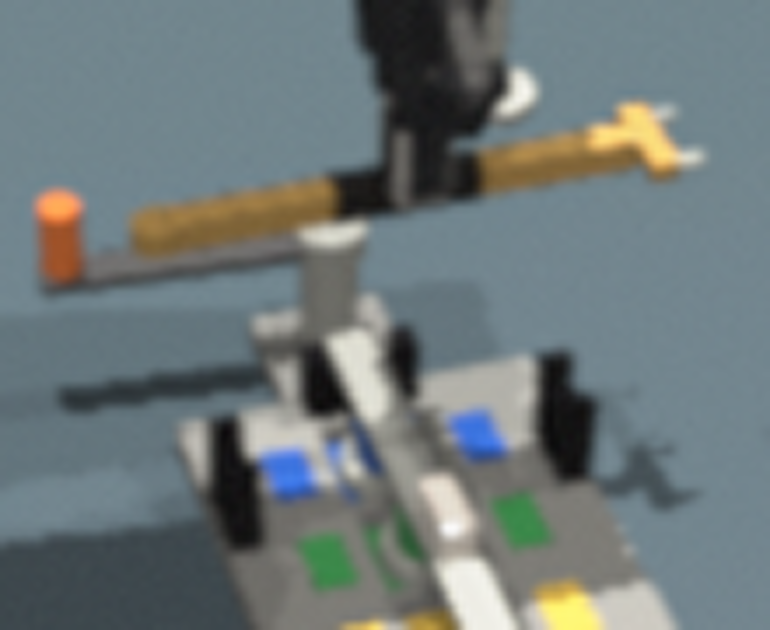

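View pics/t9.png

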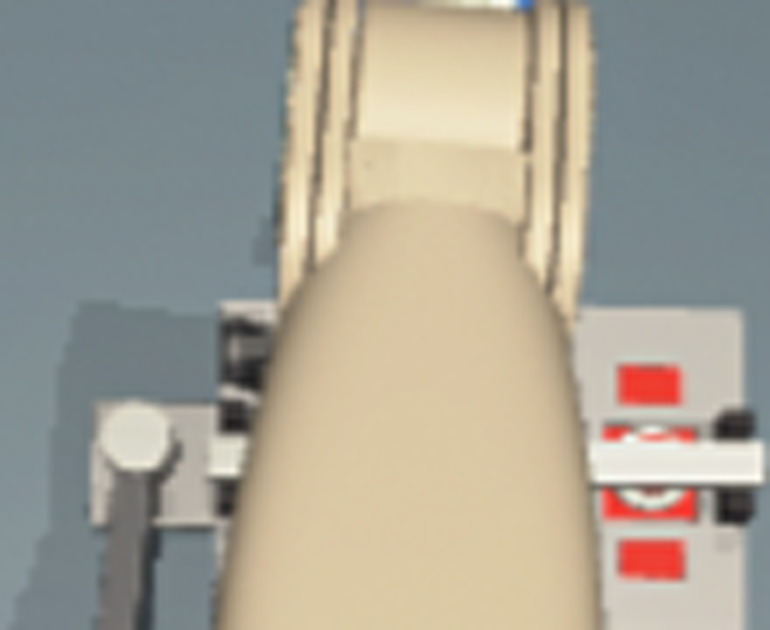

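Run:
```python
from h import *
f=viewer.grab_frame("side"); st()
print(unproj(f,[302.7,195.8],176))
crop(f,300,195,80,40,10,"s10.png")
print(proj(f,[[581.1,8.2,176],[583.8,8.2,176],[581.1-60,8.2+1.6,176],[581.1+95,8.2-2.6,176]]))
```

```text
t 35.08 ee [583.8   9.4 175. ] psi 88.66 down [-0.  0. -1.] F [-0.4 -0.4 -1.2] gap 10.5
[[581.41551504  11.1772908  176.        ]]
s10.png origin 260 175 scale 10
[[302.96742596 196.46593484]
 [303.90669995 196.27509278]
 [281.6437918  200.40632217]
 [335.78869841 190.41663019]]
```

View pics/s10.png

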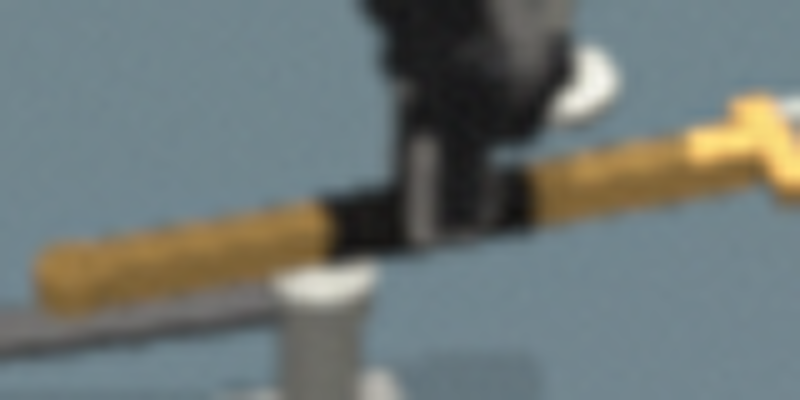

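```bash
python3 -m jog '[[0,[0.25,0,-4],0],[0,[0.25,0,-8],0],[0,[0.25,0,-10],0],[0,[0.25,0,-10.5],0],[0,[0.25,0,-10.5],0],[0,[0.25,0,-10.5],0]]';python3 - <<'E'
from h import *
st()
f=viewer.grab_frame("side"); crop(f,305,235,90,70,8,"s11.png"); cv2.imwrite("pics/t11.png",viewer.grab_frame("top")["pixels"])
E
```

```text
t: 35.83
ee_pos: [588.1, 8.3, 71.6]
tool_rot: [-1.192, 1.219, 1.189]
ft_force: [-0.2, -0.2, -0.8]
finger_gap: 10.0
t 35.83 ee [588.1   8.3  71.6] psi 88.58 down [ 0.003 -0.    -1.   ] F [-0.2 -0.2 -0.8] gap 10.0
s11.png origin 260 200 scale 8
```

View pics/s11.png

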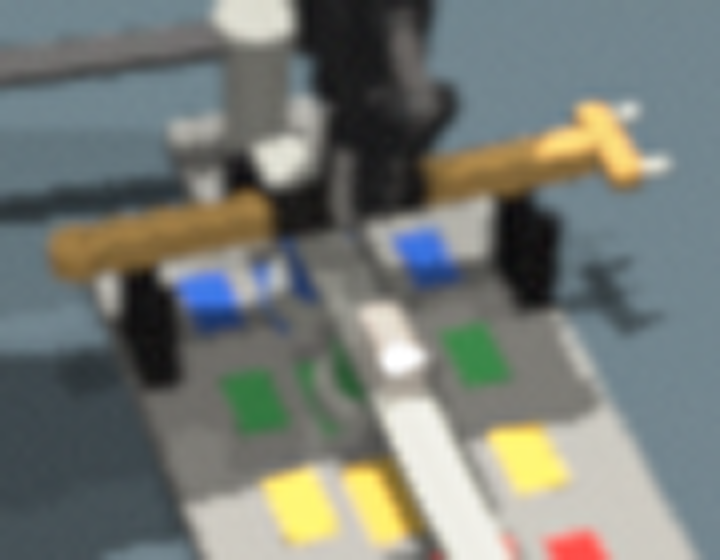

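View pics/t11.png

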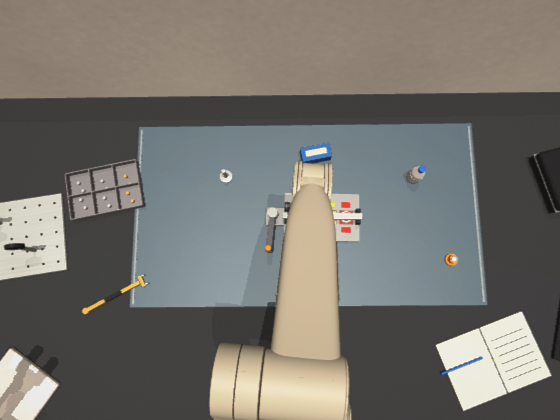

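Run:
```python
from h import *
st(); f=viewer.grab_frame("side"); st()
for x in (582,584,586): print(x,proj(f,[x,8.5,72.6]))
crop(f,300,225,80,40,10,"s12.png")
```

```text
t 35.92 ee [587.9   8.1  71.5] psi 88.57 down [ 0.003 -0.    -1.   ] F [-0.   0.6 -0.5] gap 10.5
t 35.98 ee [587.7   8.   71.3] psi 88.56 down [ 0.002 -0.    -1.   ] F [-0.2 -0.6 -0.5] gap 10.4
582 [[302.18469092 224.93220969]]
584 [[302.84326317 224.78762634]]
586 [[303.50133426 224.643153  ]]
s12.png origin 260 205 scale 10
```

View pics/s12.png

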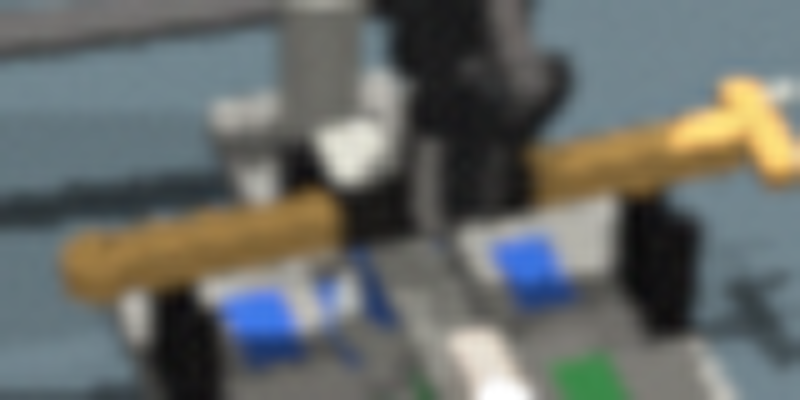

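```bash
python3 -m jog '[[0,[-0.1,0.05,-0.6],0],[0,[-0.1,0.05,-1.1],0],[0,[-0.1,0.05,-1.5],0],[0,[-0.1,0.05,-1.8],0],[0,[-0.1,0.05,-1.8],0]]';python3 - <<'E'
from h import *
st()
f=viewer.grab_frame("side"); crop(f,305,235,90,70,8,"s13.png")
E
```

```text
t: 36.6
ee_pos: [585.4, 8.6, 53.0]
tool_rot: [-1.19, 1.222, 1.191]
ft_force: [-3.1, -0.5, 6.8]
finger_gap: 10.2
t 36.6 ee [585.4   8.6  53. ] psi 88.55 down [-0.001 -0.    -1.   ] F [-3.1 -0.5  6.8] gap 10.2
s13.png origin 260 200 scale 8
```

View pics/s13.png

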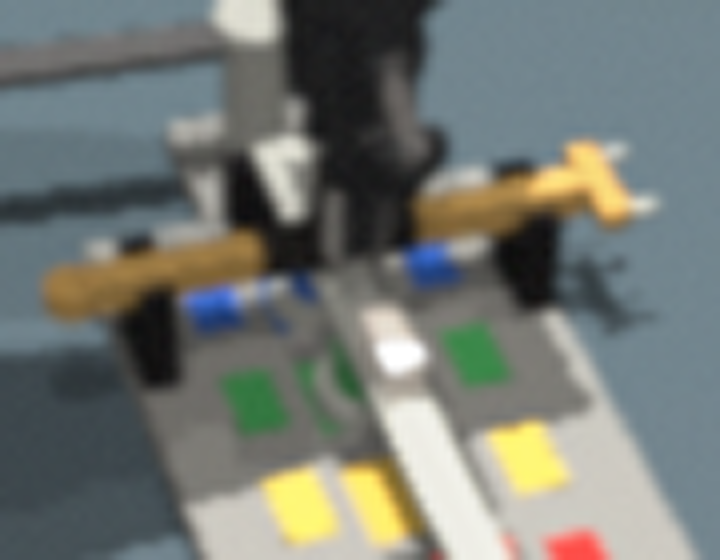

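```bash
python3 -m jog '[[0.25,[0,0,0],0],[0.3,[0,0,0],0],[0.3,[0,0,3],0],[0.3,[0,0,8],0],[0.3,[0,0,12],0],[0.3,[-3,-6,12],0],[0.3,[-6,-12,12],0],[0.3,[-8,-18,12],0]]';python3 -m jog '[[0.3,[-3,-6,0],0],[0.3,[-4,-12,0],0],[0.3,[-4,-12,0],0]]';python3 - <<'E'
from h import *
st()
fs=grab(); crop(fs["side"],300,225,100,80,8,"s14.png"); crop(fs["top"],305,210,90,80,8,"t14.png"); cv2.imwrite("pics/t14f.png",fs["top"]["pixels"])
for n,x0,y0,th in(("side",581.45,-49.3,-.029),("top",582.37,-52.66,-.025)):
    f=fs[n]
    T=lambda X:np.array([[x0+np.cos(th)*a-np.sin(th)*b,y0+np.sin(th)*a+np.cos(th)*b,c] for a,b,c in X])
    o=np.array([250,185]) if n=="side" else np.array([260,170])
    print(n,((proj(f,T([(0,60,54),(0,60,62),(-95,60,62),(95,60,62),(0,0,62),(0,-130,44),(0,130,44)]))-o+.5)*8).round(0).tolist())
E
```

```text
t: 37.65
ee_pos: [508.2, -163.3, 172.2]
tool_rot: [-1.192, 1.22, 1.191]
ft_force: [1.6, -0.6, 0.7]
finger_gap: 25.6
t: 38.02
ee_pos: [468.5, -286.3, 172.3]
tool_rot: [-1.188, 1.224, 1.185]
ft_force: [0.1, 0.1, -0.1]
finger_gap: 25.6
t 38.02 ee [ 468.5 -286.3  172.3] psi 88.21 down [ 0.001 -0.002 -1.   ] F [ 0.1  0.1 -0.1] gap 25.6
s14.png origin 250 185 scale 8
t14.png origin 260 170 scale 8
side [[421.0, 357.0], [422.0, 341.0], [166.0, 392.0], [669.0, 292.0], [476.0, 452.0], [605.0, 760.0], [362.0, 257.0]]
top [[353.0, 357.0], [354.0, 353.0], [352.0, 587.0], [356.0, 124.0], [503.0, 355.0], [819.0, 369.0], [181.0, 358.0]]
```

View pics/s14.png

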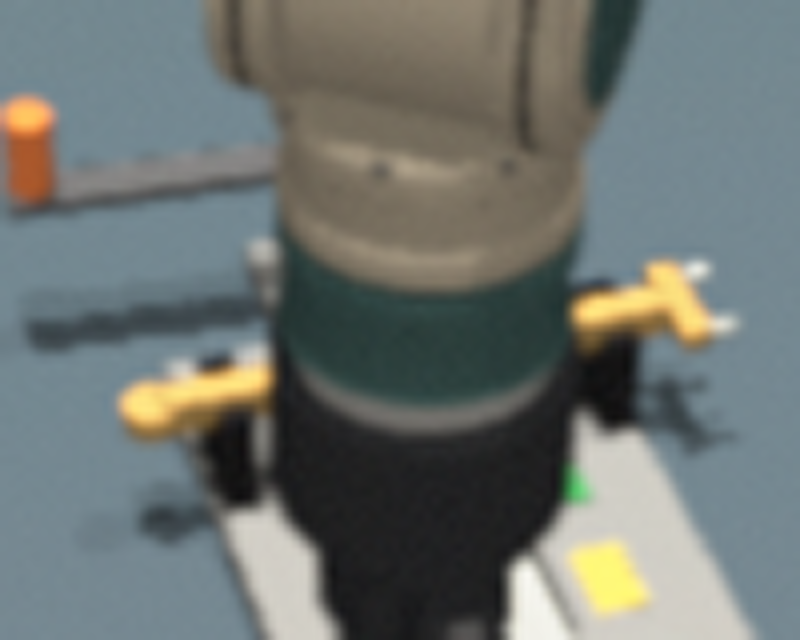

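View pics/t14.png

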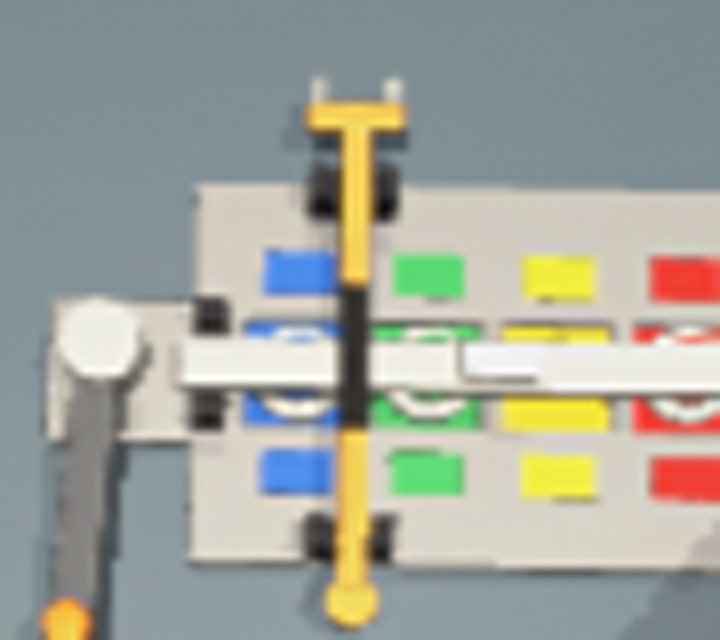

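Run:
```python
from h import *
f=viewer.grab_frame("top")
hsv=cv2.cvtColor(f["pixels"],cv2.COLOR_BGR2HSV)
col=slice(301,308)
g=((hsv[...,0]>12)&(hsv[...,0]<35)&(hsv[...,1]>110)&(hsv[...,2]>110))
sub=f["pixels"][180:252,302:306].astype(int).mean(1)
for i,r in enumerate(sub): print(180+i,r.round(0).astype(int).tolist(),end="; ")
```

```text
180 [149, 142, 128]; 181 [148, 141, 125]; 182 [127, 142, 149]; 183 [92, 204, 242]; 184 [90, 208, 243]; 185 [93, 214, 243]; 186 [88, 186, 217]; 187 [84, 177, 209]; 188 [84, 178, 210]; 189 [93, 185, 215]; 190 [93, 185, 215]; 191 [80, 177, 210]; 192 [78, 176, 209]; 193 [78, 177, 209]; 194 [79, 178, 209]; 195 [77, 177, 209]; 196 [76, 178, 209]; 197 [82, 181, 211]; 198 [92, 189, 218]; 199 [93, 190, 219]; 200 [91, 186, 219]; 201 [95, 186, 219]; 202 [96, 184, 217]; 203 [96, 186, 219]; 204 [96, 184, 220]; 205 [79, 116, 142]; 206 [63, 65, 69]; 207 [65, 68, 72]; 208 [66, 70, 74]; 209 [63, 66, 71]; 210 [62, 58, 60]; 211 [71, 60, 56]; 212 [67, 66, 67]; 213 [72, 77, 80]; 214 [72, 77, 80]; 215 [70, 76, 80]; 216 [72, 78, 80]; 217 [72, 78, 80]; 218 [58, 61, 64]; 219 [52, 55, 57]; 220 [57, 60, 61]; 221 [66, 58, 55]; 222 [67, 59, 57]; 223 [74, 102, 123]; 224 [95, 192, 232]; 225 [96, 197, 232]; 226 [100, 197, 231]; 227 [99, 197, 231]; 228 [100, 198, 232]; 229 [99, 198, 232]; 230 [100, 199, 232]; 231 [97, 199, 233]; 232 [96, 198, 232]; 233 [96, 200, 233]; 234 [92, 198, 232]; 235 [85, 196, 231]; 236 [85, 196, 233]; 237 [83, 190, 229]; 238 [79, 181, 218]; 239 [79, 182, 219]; 240 [86, 194, 232]; 241 [94, 200, 234]; 242 [94, 199, 233]; 243 [88, 199, 236]; 244 [94, 218, 241]; 245 [95, 220, 242]; 246 [95, 220, 243]; 247 [89, 200, 234]; 248 [106, 131, 140]; 249 [153, 146, 134]; 250 [156, 150, 136]; 251 [153, 148, 135];
```

```bash
python3 -m jog '[[0.5,[0,6,0],0],[0.5,[0,12,0],0],[0.5,[0,18,0],0],[0.5,[0,24,0],0],[0.5,[0,30,0],0],[0.5,[0,36,0],0],[0.5,[0.1,41,0],0],[0.5,[0.1,41,-2],0]]' 25;python3 -m jog '[[0.5,[0,0,-2],0],[0.5,[0,0,-2],0]]';python3 - <<'E'
from h import *
st()
f=viewer.grab_frame("side"); crop(f,265,200,90,70,8,"c1.png")
E
```

```text
t: 39.17
ee_pos: [470.5, 133.1, 153.5]
tool_rot: [-1.198, 1.213, 1.195]
ft_force: [0.4, -1.4, -0.3]
finger_gap: 42.7
t: 39.42
ee_pos: [467.3, 129.3, 130.5]
tool_rot: [-1.191, 1.223, 1.196]
ft_force: [0.3, 0.2, -0.2]
finger_gap: 42.7
t 39.42 ee [467.3 129.3 130.5] psi 88.74 down [-0.005 -0.    -1.   ] F [ 0.3  0.2 -0.2] gap 42.7
c1.png origin 220 165 scale 8
```

View pics/c1.png

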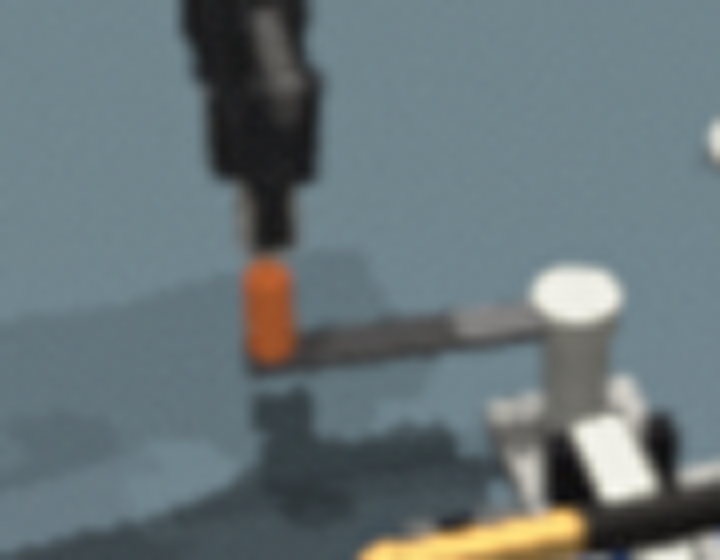

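```bash
python3 -m jog '[[0.5,[0.2,-0.4,0],0],[0.5,[0.2,-0.4,-2],0],[0.5,[0.2,-0.4,-4.6],0],[0.5,[0.2,-0.4,-4.6],0],[0,[0.2,-0.4,-4.6],0],[0,[0.2,-0.4,-4.6],0],[0,[0.2,-0.4,-4.6],0],[0,[0.2,-0.4,-4.6],0]]' 25;python3 - <<'E'
from h import *
st(); s=bot.read_state()["ee_pos"]
f=viewer.grab_frame("side"); crop(f,265,200,90,70,8,"c2.png")
H=np.array([586.4,112]);a=np.linspace(1.677,.027,19);P=H+117*np.c_[-np.sin(a),-np.cos(a)]
print(P[0],P[-1]); print(((P[:9]-P[0])/10).round(1).tolist()); print(((P[8:17]-P[8])/10).round(1).tolist());print(((P[16:]-P[16])/10).round(1).tolist())
E
```

```text
t: 40.48
ee_pos: [473.4, 123.6, 87.6]
tool_rot: [-1.192, 1.22, 1.188]
ft_force: [-1.2, -2.4, 8.0]
finger_gap: 16.7
t 40.48 ee [473.4 123.6  87.6] psi 88.54 down [ 0.003 -0.001 -1.   ] F [-1.2 -2.4  8. ] gap 16.7
c2.png origin 220 165 scale 8
[470.05921441 124.40248399] [583.2413838   -4.95735609]
[[0.0, 0.0], [-0.1, -1.1], [-0.0, -2.1], [0.1, -3.2], [0.3, -4.3], [0.7, -5.3], [1.1, -6.3], [1.6, -7.2], [2.2, -8.1]]
[[0.0, 0.0], [0.7, -0.8], [1.4, -1.6], [2.2, -2.3], [3.1, -2.9], [4.0, -3.5], [5.0, -3.9], [6.0, -4.3], [7.0, -4.6]]
[[0.0, 0.0], [1.1, -0.2], [2.1, -0.3]]
```

View pics/c2.png

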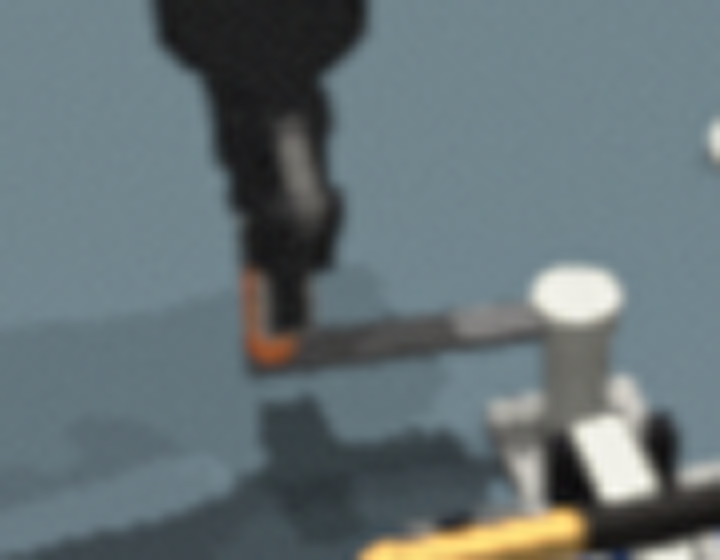

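```bash
python3 -m jog '[[0,[-0.1,-1.1,0],0],[0,[0,-2.1,0],0],[0,[0.1,-3.2,0],0],[0,[0.3,-4.3,0],0],[0,[0.7,-5.3,0],0],[0,[1.1,-6.3,0],0],[0,[1.6,-7.2,0],0],[0,[2.2,-8.1,0],0]]';python3 -m jog '[[0,[0.7,-0.8,0],0],[0,[1.4,-1.6,0],0],[0,[2.2,-2.3,0],0],[0,[3.1,-2.9,0],0],[0,[4.0,-3.5,0],0],[0,[5.0,-3.9,0],0],[0,[6.0,-4.3,0],0],[0,[7.0,-4.6,0],0]]';python3 -m jog '[[0,[1,-0.2,0],0],[0,[1.7,-0.3,0],0],[0,[1.7,-0.3,0],0]]'
python3 - <<'E'
from h import *
st()
f=viewer.grab_frame("side"); crop(f,300,225,90,70,8,"c3.png")
E
```

```text
t: 41.52
ee_pos: [494.2, 43.3, 87.1]
tool_rot: [-1.19, 1.219, 1.192]
ft_force: [-2.7, 1.3, 4.8]
finger_gap: 17.1
t: 42.52
ee_pos: [564.6, -2.6, 86.8]
tool_rot: [-1.19, 1.219, 1.192]
ft_force: [-0.8, 2.2, 6.1]
finger_gap: 16.6
t: 42.9
ee_pos: [582.2, -5.6, 86.7]
tool_rot: [-1.191, 1.218, 1.191]
ft_force: [-0.6, 3.1, 4.5]
finger_gap: 17.0
t 42.9 ee [582.2  -5.6  86.7] psi 88.59 down [ 0.002  0.001 -1.   ] F [-0.6  3.1  4.5] gap 17.0
c3.png origin 255 190 scale 8
```

View pics/c3.png

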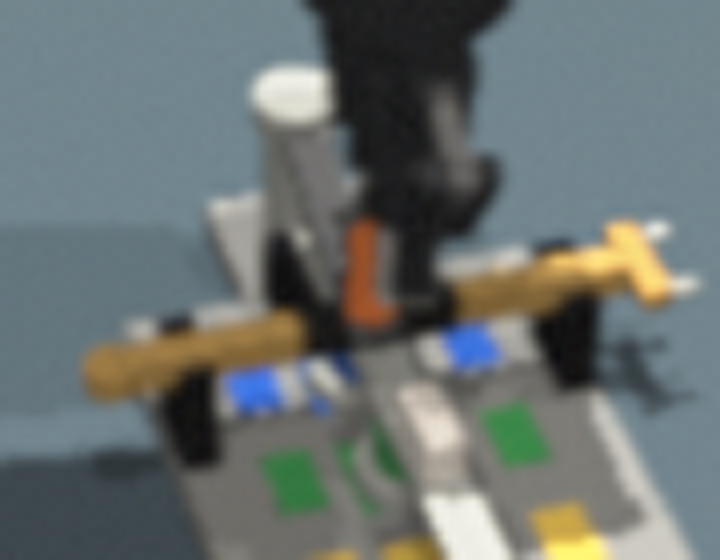

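```bash
python3 -m jog '[[0,[0.3,0,0],0],[0,[0.5,0,0],0],[0,[0.7,0,0],0],[0,[0.7,0,0],0]]'
```

```text
t: 43.45
ee_pos: [588.4, -6.0, 86.7]
tool_rot: [-1.191, 1.22, 1.19]
ft_force: [-0.3, 1.2, 5.4]
finger_gap: 16.9
```

```bash
python3 -m jog '[[0,[0.2,0,0],0],[0,[0.4,0,0],0],[0,[0.4,0,0],0]]'
```

```text
t: 43.82
ee_pos: [591.7, -6.2, 86.7]
tool_rot: [-1.191, 1.222, 1.191]
ft_force: [-3.0, 0.8, 6.2]
finger_gap: 17.0
```

```bash
python3 -m jog '[[0,[0.2,0,0],0],[0,[0.4,0,0],0],[0,[0.4,0,0],0]]';python3 - <<'E'
from h import *
st()
f=viewer.grab_frame("side"); crop(f,300,225,90,70,8,"c4.png")
E
```

```text
t: 44.2
ee_pos: [591.8, -6.2, 86.4]
tool_rot: [-1.187, 1.228, 1.196]
ft_force: [-10.2, 1.0, 13.7]
finger_gap: 17.0
t 44.2 ee [591.8  -6.2  86.4] psi 88.55 down [-0.008 -0.001 -1.   ] F [-10.2   1.   13.7] gap 17.0
c4.png origin 255 190 scale 8
```

View pics/c4.png

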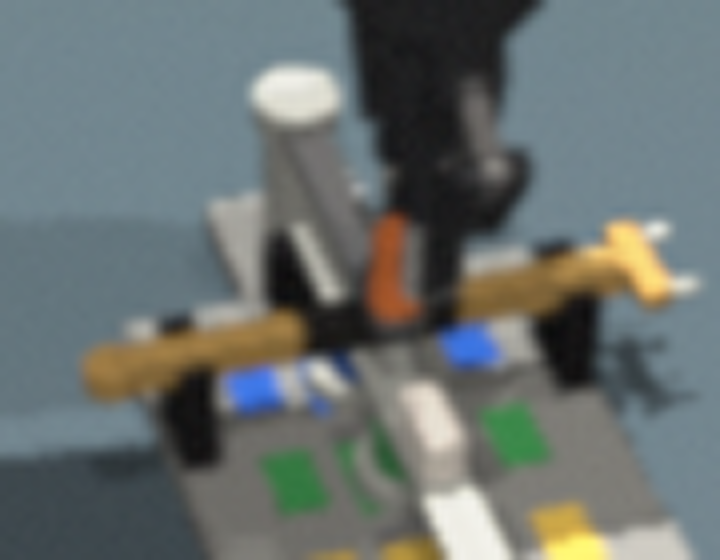

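```bash
python3 -m jog '[[0,[-0.3,0,0],0],[0.4,[-0.3,0,0],0],[0.4,[-0.3,0,0],0],[0.4,[-0.3,0,3],0],[0.4,[-0.3,0,9],0],[0.4,[-3,-6,12],0],[0.4,[-7,-12,12],0],[0.4,[-10,-18,12],0]]';python3 -m jog '[[0.4,[-5,-6,0],0],[0.4,[-9,-12,0],0],[0.4,[-9,-18,0],0],[0.4,[-9,-22,0],0],[0.4,[-9,-22,0],0],[0.4,[-9,-22,0],0]]';python3 - <<'E'
from h import *
st()
fs=grab(); crop(fs["side"],305,235,110,90,7,"f1s.png"); crop(fs["top"],315,215,110,80,7,"f1t.png"); cv2.imwrite("pics/f1.png",fs["top"]["pixels"])
q=proj(fs["top"],[583,-5,100])[0].astype(int)
ce,a,m=hsvblob(fs["top"],(q[0]-5,q[1]-6,q[0]+7,q[1]+7),((5,120,100),(18,255,255))); print(ce,a,cyl_xy(fs["top"],ce,9,73,108) if a else "")
E
```

```text
t: 45.25
ee_pos: [506.5, -167.3, 206.5]
tool_rot: [-1.193, 1.22, 1.19]
ft_force: [0.3, -0.7, -1.4]
finger_gap: 34.1
t: 46.0
ee_pos: [416.4, -385.6, 205.2]
tool_rot: [-1.189, 1.221, 1.191]
ft_force: [0.2, 0.0, -0.0]
finger_gap: 34.4
t 46.0 ee [ 416.4 -385.6  205.2] psi 88.51 down [-0.001  0.001 -1.   ] F [ 0.2  0.  -0. ] gap 34.4
f1s.png origin 250 190 scale 7
f1t.png origin 260 175 scale 7
[308.33333333 213.77777778] 9 [577.86594156  -5.75570862]
```

View pics/f1s.png

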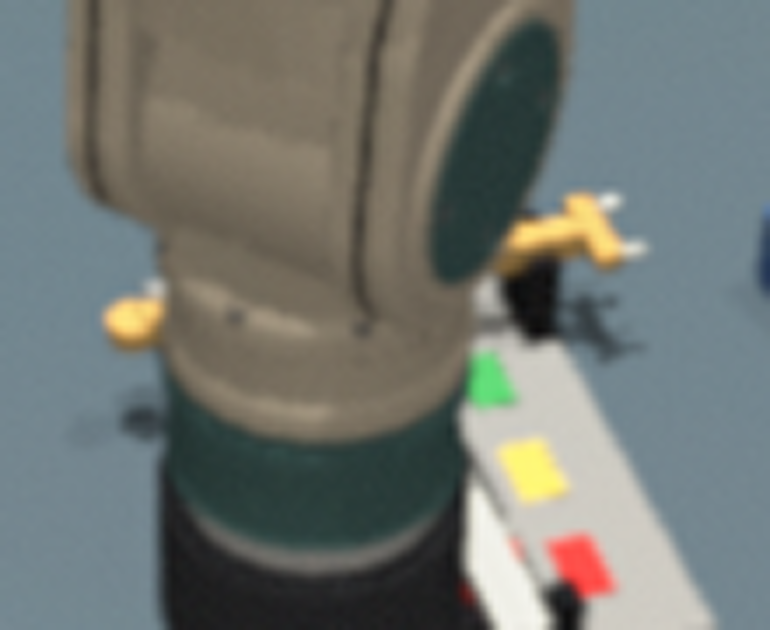

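View pics/f1t.png

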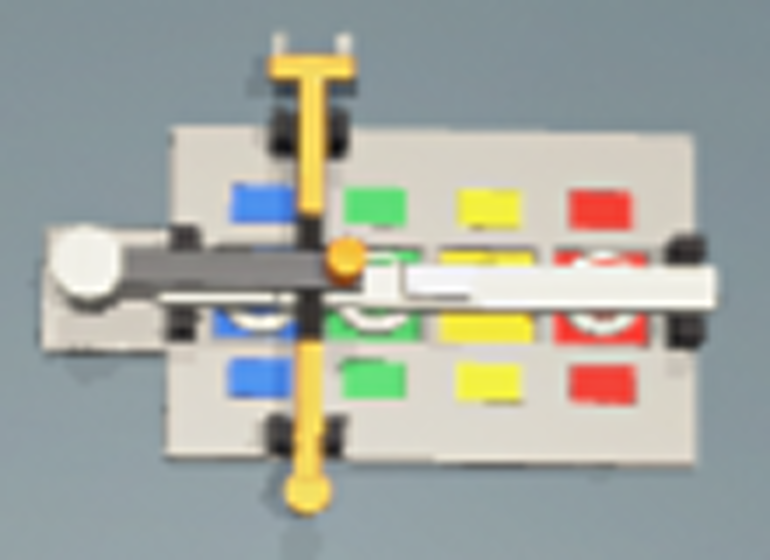

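View pics/f1.png

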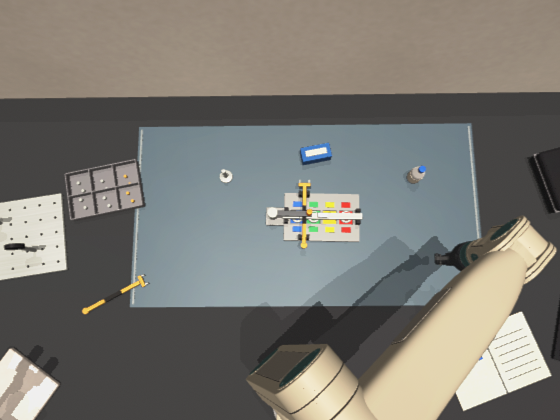

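Run:
```python
from h import *
f=viewer.grab_frame("top")
for th in (0,.03,.06):
    a=th+.025; h=np.array([582.37+163*.025,-52.66+163]); k=h+117*np.array([-np.sin(a),-np.cos(a)])
    print(th,((proj(f,[[*k,108],[*k,100],[*h,73]])-[260,175]+.5)*7).round(0).tolist())
crop(f,295,212,40,24,20,"kz.png")
```

```text
0 [[346.0, 256.0], [345.0, 259.0], [86.0, 266.0]]
0.03 [[345.0, 264.0], [344.0, 267.0], [86.0, 266.0]]
0.06 [[345.0, 271.0], [344.0, 274.0], [86.0, 266.0]]
kz.png origin 275 200 scale 20
```

View pics/kz.png

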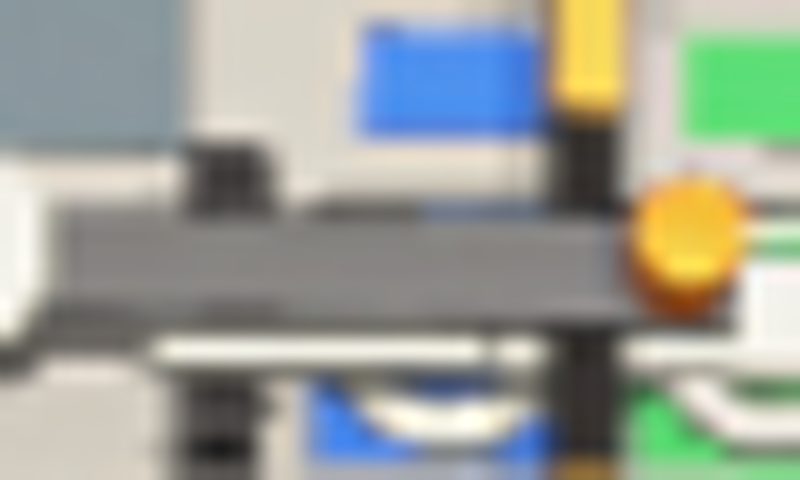

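Run:
```python
from h import *
st(); print(workorder.finish_job())
```

```text
t 46.15 ee [ 416.9 -384.4  205.6] psi 88.64 down [-0.001  0.001 -1.   ] F [-0.7  0.2  0.1] gap 34.0
the job is handed in; nothing more can be done
None
```

The lens kit is packed and the job is handed in, at about 46 s of the 210 s allowed. No verdict came back.

**What I did, in order**
- I swung the clamp wide open until it met its stop, with 13.5 N at the wrist.
- I stood the red, green and blue cells in their own pockets. No yellow cell was on the bench.
- The bar had been knocked about 4 cm aside at some point before I picked it up. I measured it again where it lay and laid it in the end notches.
- I laid the spanner across the bar. I used the one on the mat, which was nearer the base than its look-alike.
- I swung the clamp shut until it met its stop, with 10 N at the wrist, then moved the robot clear.

**Last checks, from the top camera**
- **Clamp:** the knob sits within about 1 mm of where it should be when fully shut.
- **Cells:** each cell was seen inside its own pocket before the bar went on.
- **Bar:** its middle is within about 1 mm of the seat, turned about 0.5° from the tray's line.
- **Spanner:** it sits in its notches, about 1.3 mm off centre along its length, and it did not shift when the clamp closed.
- **Other things:** the bottle, box, post and second spanner look unmoved. The orange look-alike was hidden behind the arm in the last picture, but it was in place earlier and nothing went near it.

**What disagreed:** the two cameras differ by about 3 to 5 mm in y. I used their average and took each pick and place from the same views. The side view was blocked by the arm in the final picture, so these checks rest on the top camera alone.

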